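# Move charged cells from the roofed charger to the vee tester

### The arm

A 6-joint arm with a two-finger parallel gripper is mounted at the origin on the work surface. World frame = base frame: x ahead of the robot, y to its left, z up, the work surface at z = 0. Lengths are in m, angles in rad, forces in N, time in s.
With the tool pointing down it reaches from about 0.325 to 0.9 m from the base axis. Payload 6.1 kg.
Tool frame: the origin (TCP) lies at the very end of the fingers, on their centre line; the grasp point (between the pads) lies 19 mm behind it (ctrl.grip_depth is the distance from the TCP to the grasp point, in m); z points along the fingers, y is the line along which they close (so a half turn about z gives the same grasp; the last joint's range is limited). The gripper opens to 85 mm and grips with 20 to 120 N. Pads are 22 mm wide; open, the fingers measure 114 mm over their backs; the gripper's body (76 mm by 85 mm) begins 54 mm behind the grasp point. The pads swing forward as they close: fully open they stand 13 mm farther back than shut.
Start: joints at [1.158, 0.22, 1.526, -0, 1.395, -0.126], TCP at [0.177, 0.599, 0.231] pointing down, gripper open.
Joint ranges: [-2.98, 2.98], [-0.91, 2.08], [0.09, 2.57], [-1.24, 4.39], [0.2, 2.65], [-2.68, 2.68]. Speed limits (rad/s): [2.57, 2.57, 3.01, 3.14, 3.14, 3.14].

### API

Orientations are given as a unit quaternion [x, y, z, w].
In Python, from cell import ctrl gives the robot as it stands.
- The arm moves only by the tool play_rows, never from a script. Its argument "rows" is a list of rows, each a list of 3 entries, a list of its own where there are three numbers: the turn, a rotation vector about the tool's x, y, z in rad, then the shift along the tool's x, y, z in m, then the closure in counts, from 0 (fully open) to 255 (shut). A call has 1 to 12 rows; each row shifts and turns the commanded pose from where the row before left it, along the tool's axes as they then stand; what a row does not reach is not made up. A row lasts 1/12 s, in which the tool goes at most 41.7 mm and 7.16 degrees, less where a joint would pass 70% of its speed; a pose out of reach is approached as far as the arm can. A call with a gripper value outside its range is refused whole. The fingers move at their own pace and stop on an object; the grip force is fixed at half the most. Time passes only in rows, so rows that do not move let the fingers close. It gives the time, the measured TCP pose, the force, the opening and the grip force at its end, in the units of the state.
- ctrl.get_obs(): the state, without advancing time (a new reading comes with each control period).
- ctrl.grab_frame(name): name is "scene" or "top"; returns (picture, depth): 480x640x3 uint8, red, green, blue; 480x640 float32, m along the optical axis (not along the pixel's ray), 0 where there is no reading.
- ctrl.get_calibration(name): a dict with "fx", "fy", "cx", "cy" (pixels), "xyz" and "attitude" of the camera in the world. Camera axes: x right, y down, z forward; pixel columns grow to the right and rows downward; lengths in m; the calibration is good to about 2 mm. A picture is of the moment at which its call begins. get_calibration takes no time and is no camera call.
- ctrl.sign_off(): hands the job in; it is judged then, once.
The state is a dict: "clock": time; "qpos": joint angles; "dq": joint speeds; "joint_efforts": joint torques, N m; "position": TCP position; "tool_rot": TCP orientation; "ft_force": force on the tool from outside, world axes, zero at the start; "ft_torque": the same for the moment, N m; "opening": finger opening in m; "grasp_force": force on a finger pad.
Only numpy, scipy, OpenCV 4.12 (cv2) and the standard library are available. Lean on these libraries where they do the work, as an engineer would, in place of code of your own. Each camera call takes 0.05 s, during which the arm holds its last target. There are 200 camera calls.

### The job

Move every battery cell from the white charger into the green cell tester: raise the tester's clamp bar all the way, draw each cell out through its side opening in the charger, lay it across the tester's ramp in a free lane and let it roll down under the bar and settle in the vee. When all the cells lie in the vee, push the bar down by its red knob until it rests on them, then press the green start button. Leave the mouse, timer and glue gun where they are.

Things in the scene. Friction and masses are not known exactly. Their poses are not given: they have to be found in the camera images.
- charger: fixed battery charger, grey base and white roofed housing, 264 mm wide (its y), roof top at z = 60 mm. Origin on the desk; its open side faces its -x. Four bays at y = -108, -36, +36, +108 mm, each a tunnel along x 32 mm wide and high (z 20 to 52 mm), roofed, open only at the front face x = -11 mm, with a back wall at x = +25 mm
- bays (a point): middle of the charger's front face, between the two inner bays, 33 mm above the desk: the height of a cell's axis in its bay; axes as the charger's. A grey tongue 12 mm wide runs under each cell from the opening to 50 mm in front of it, its top 20 mm above the desk. A cell must come out along -x by about 40 mm before it is lifted
- cell0_mid (a point): blue battery cell: cylinder 26 mm in diameter, 66 mm long, steel ends, about 90 g. This point is its centre; its x axis runs along the cylinder. Starts in a charger bay, lying along the charger's x, front end 31 to 35 mm out of the opening. None if absent (three or four of the cells are there). Rolls on slopes over about 11 degrees, soon stops on the flat desk
- cell1_mid (a point): yellow battery cell: cylinder 26 mm in diameter, 66 mm long, steel ends, about 90 g. This point is its centre; its x axis runs along the cylinder. Starts in a charger bay, lying along the charger's x, front end 31 to 35 mm out of the opening. None if absent (three or four of the cells are there). Rolls on slopes over about 11 degrees, soon stops on the flat desk
- cell2_mid (a point): red battery cell: cylinder 26 mm in diameter, 66 mm long, steel ends, about 90 g. This point is its centre; its x axis runs along the cylinder. Starts in a charger bay, lying along the charger's x, front end 31 to 35 mm out of the opening. None if absent (three or four of the cells are there). Rolls on slopes over about 11 degrees, soon stops on the flat desk
- cell3_mid (a point): white battery cell: cylinder 26 mm in diameter, 66 mm long, steel ends, about 90 g. This point is its centre; its x axis runs along the cylinder. Starts in a charger bay, lying along the charger's x, front end 31 to 35 mm out of the opening. None if absent (three or four of the cells are there). Rolls on slopes over about 11 degrees, soon stops on the flat desk
- tester: fixed cell tester on a green board, 344 mm wide (its y), x = -112 to +138 mm. Origin on the desk; its x is the direction in which cells roll. A grey ramp falls at 18 degrees from x = -104 mm (z = 64 mm) to x = +20 mm (z = 24 mm), then comes the vee. Low walls part ramp and vee into four lanes 76 mm wide: one cell each: one cell each, lying along y
- lane0 (a point): point on the ramp's surface in the middle of lane 0, at tester x = -53, y = -120, z = 48 mm; axes as the tester's: a good place to set a cell (its axis is then 14 mm above this point). Lane walls, 4 mm thick, stand 10 mm above the ramp. Even fingers open 85 mm clear the bar here
- lane1 (a point): point on the ramp's surface in the middle of lane 1, at tester x = -53, y = -40, z = 48 mm; axes as the tester's: a good place to set a cell, as lane 0
- lane2 (a point): point on the ramp's surface in the middle of lane 2, at tester x = -53, y = +40, z = 48 mm; axes as the tester's: a good place to set a cell, as lane 0
- lane3 (a point): point on the ramp's surface in the middle of lane 3, at tester x = -53, y = +120, z = 48 mm; axes as the tester's: a good place to set a cell, as lane 0
- vee (a point): middle of the vee's length, at the height of the axis of a settled cell: tester x = 32, y = 0, z = 30 mm; axes as the tester's. The 90 degree groove runs along y, its bottom 18 mm below; a wall behind it (x = 52 to 60 mm) is 58 mm high. The clamp bar lies over the vee (x = 20 to 44 mm): a cell enters only by rolling down the ramp under the raised bar
- clamp (a joint): height of the clamp bar in m: 0 at its lower stop, 0.002 when it rests on cells in the vee, 0.022 fully raised. It slides straight up and down, is moved by hand and stays where it is left (about 11 N to raise, 4 N to lower). Raised above 0.018 it lets cells roll under; it starts down. The bar runs between steel posts 94 mm high at y = -168 and +168 mm of the tester
- clamp_knob (a point): middle of the red knob on the clamp bar, an upright cylinder 24 mm in diameter and 32 mm tall that moves with the bar; this point is 12 mm below the knob's top and 20 mm above the bar's top face
- start (a joint): travel of the start button in m, 0 at rest, 0.006 fully pressed (about 5 N); springs back; over 0.004 counts as pressed
- start_top (a point): centre of the top of the green start button, 28 mm in diameter, on the tester's console; pressed straight down
- mouse: bystander: black computer mouse, 100 x 60 x 32 mm, origin under its centre
- timer: bystander: white timer module, 60 x 90 x 65 mm, origin under its centre
- glue_gun: bystander: orange glue gun lying on its side, about 130 x 140 x 45 mm, origin under its barrel

How it is judged:
On the way, in this order (a step that is already met when the one before it is completed fails the run):
1. the clamp bar is raised (value of joint clamp above 0.018 m), for 0.2 s.
2. every cell lies at rest in the vee while the bar is still clear of the cells (x of cell0_mid in the frame of vee between -0.004 and 0.004 m and z of cell0_mid in the frame of vee between -0.004 and 0.004 m and y of cell0_mid in the frame of vee between -0.16 and 0.16 m and angle between the x axis of each of cell0_mid, cell1_mid, cell2_mid, cell3_mid and the y axis of tester, either way round below 0.1 rad and linear speed of each of cell0, cell1, cell2, cell3 below 0.02 m/s and x of cell1_mid in the frame of vee between -0.004 and 0.004 m and z of cell1_mid in the frame of vee between -0.004 and 0.004 m and y of cell1_mid in the frame of vee between -0.16 and 0.16 m and x of cell2_mid in the frame of vee between -0.004 and 0.004 m and z of cell2_mid in the frame of vee between -0.004 and 0.004 m and y of cell2_mid in the frame of vee between -0.16 and 0.16 m and x of cell3_mid in the frame of vee between -0.004 and 0.004 m and z of cell3_mid in the frame of vee between -0.004 and 0.004 m and y of cell3_mid in the frame of vee between -0.16 and 0.16 m and value of joint clamp above 0.006 m), for 0.2 s.
3. the bar is down on the cells, which all lie in the vee (x of cell0_mid in the frame of vee between -0.004 and 0.004 m and z of cell0_mid in the frame of vee between -0.004 and 0.004 m and y of cell0_mid in the frame of vee between -0.16 and 0.16 m and angle between the x axis of each of cell0_mid, cell1_mid, cell2_mid, cell3_mid and the y axis of tester, either way round below 0.1 rad and x of cell1_mid in the frame of vee between -0.004 and 0.004 m and z of cell1_mid in the frame of vee between -0.004 and 0.004 m and y of cell1_mid in the frame of vee between -0.16 and 0.16 m and x of cell2_mid in the frame of vee between -0.004 and 0.004 m and z of cell2_mid in the frame of vee between -0.004 and 0.004 m and y of cell2_mid in the frame of vee between -0.16 and 0.16 m and x of cell3_mid in the frame of vee between -0.004 and 0.004 m and z of cell3_mid in the frame of vee between -0.004 and 0.004 m and y of cell3_mid in the frame of vee between -0.16 and 0.16 m and value of joint clamp below 0.004 m), for 0.2 s.
4. the start button is pressed with the cells clamped (all of step 3 and value of joint start above 0.004 m), for 0.1 s.
At the end, for the whole second after the job is handed in: every cell present lies in the vee under the bar, its axis within 4 mm of the settled place (in height and across the vee) and within 0.1 rad of the vee's direction, at rest; the clamp bar is down on the cells (joint below 0.004) (all of step 3 and linear speed of each of cell0, cell1, cell2, cell3 below 0.02 m/s); the robot touches nothing.
It fails at once if the mouse is moved more than 30 mm (distance of mouse from where it was at the start of the episode above 0.03 m).
It fails at once if the timer is moved more than 30 mm (distance of timer from where it was at the start of the episode above 0.03 m).
It fails at once if the glue gun is moved more than 30 mm (distance of glue_gun from where it was at the start of the episode above 0.03 m).
Of cell0, cell1, cell2, cell3 only 3 to 4 are there at a start; the rules pass over those that are not, and their reading is None.
At some moment in a run one of cell0, cell1, cell2, cell3 may be knocked a few centimetres aside while the robot is not near it.
Once in a run the grip may slacken for a moment while it holds something.
It also fails if it takes over 210 s, if anything falls off the work surface, if the arm or the gripper's body presses on something with over 40 N, if the wrist force passes 120 N, or if a joint passes its speed limit or range.

## Working session

There is one attempt and no reset: what is moved stays moved. The work goes in short steps, Python scripts to look and compute and a tool call to move; the robot and the scene stay as the last step left them, time stands still between calls to the robot, and variables do not carry over. Pictures are saved under pics/ and viewed, at most 14 in all, crops included, and the job is handed in when it is done.

Besides the shell and the picture viewer there is one more tool, called after "Emit:" by a JSON object that holds its "method" and its "body", one argument or row to a line. play_rows: Moves the arm, as the interface text tells. Its arguments: {"type":"object","properties":{"rows":{"type":"array"}},"required":["rows"]}

```bash
mkdir -p pics; ls; cat > h.py <<'E'
import numpy as np,cv2
from cell import ctrl
from scipy.spatial.transform import Rotation as R
def snap(n,f):
    im,d=ctrl.grab_frame(n); cv2.imwrite(f'pics/{f}.png',im[:,:,::-1]); np.savez(f'pics/{f}.npz',im=im,d=d); return im,d
def cloud(n,d):
    c=ctrl.get_calibration(n); v,u=np.mgrid[:480,:640]
    p=np.stack([(u-c['cx'])/c['fx']*d,(v-c['cy'])/c['fy']*d,d],-1)
    a=np.array(c['attitude']); r=R.from_quat(a) if a.size==4 else R.from_matrix(a)
    return p@r.as_matrix().T+np.array(c['xyz'])
E
python3 - <<'E'
from h import *
print(ctrl.get_obs())
for n in('top','scene'):
    print(ctrl.get_calibration(n)); snap(n,n+'0')
E
```

```text
pics
{'clock': 0.0, 'qpos': array([ 1.15788542e+00,  2.21252254e-01,  1.52762456e+00, -1.77773137e-06,
        1.39467682e+00, -1.26121336e-01]), 'dq': array([ 0.00156029,  0.00132642,  0.00099256,  0.00016763,  0.00129725,
       -0.00053336]), 'joint_efforts': array([ 1.60997795e-03, -4.96892667e+01, -3.89402390e+01,  5.10600057e-05,
        1.06088229e-02, -3.75379130e-06]), 'position': array([0.17656862, 0.59890908, 0.23017593]), 'tool_rot': array([ 1.42903650e-01,  9.89736119e-01, -9.45325900e-04, -2.60226507e-04]), 'ft_force': array([ 0.19812746,  0.09642408, -0.28251789]), 'ft_torque': array([ 0.00770098,  0.02124559, -0.00958217]), 'grasp_force': 0.0, 'opening': 0.0852087270717502}
{'fx': 588.7999087558018, 'fy': 588.7999087558018, 'cx': 324.8393865821747, 'cy': 243.7268762450701, 'xyz': array([ 2.63143776e-01, -1.12994614e-03,  1.47816456e+00]), 'attitude': array([ 0.71657346, -0.6892267 ,  0.07325736, -0.0782457 ])}
{'fx': 592.8309378682557, 'fy': 592.8309378682557, 'cx': 314.3553060343755, 'cy': 242.8459058971951, 'xyz': array([1.36711757, 1.115172  , 1.35558208]), 'attitude': array([ 0.28718261,  0.87260237, -0.37638747, -0.12009877])}
```

View pics/top0.png

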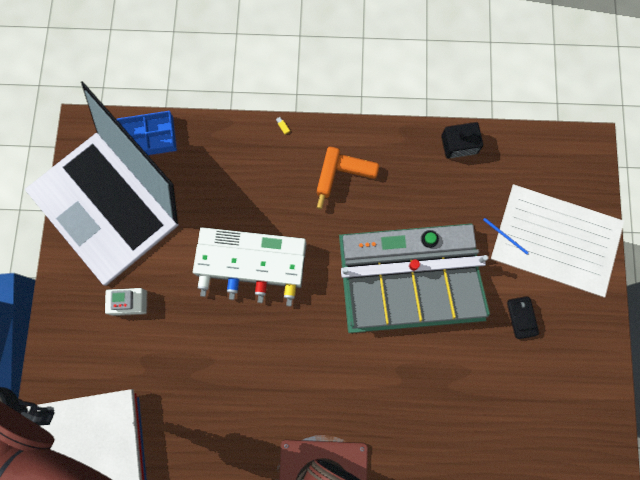

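View pics/scene0.png

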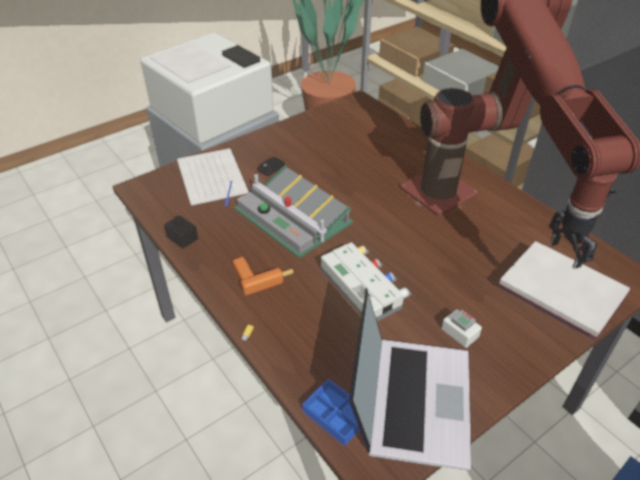

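```bash
python3 - <<'E'
from h import *
z=np.load('pics/top0.npz'); im,d=z['im'],z['d']; P=cloud('top',d); np.save('pics/P.npy',P)
cv2.imwrite('pics/crop.png',cv2.resize(im[215:340,185:505,::-1],None,fx=2.5,fy=2.5,interpolation=cv2.INTER_CUBIC))
def reg(u0,u1,v0,v1,lo,hi,name,m=None):
    q=np.zeros((480,640),bool); q[v0:v1,u0:u1]=1
    q&=(P[...,2]>lo)&(P[...,2]<hi)
    if m is not None:q&=m
    X=P[q]; 
    r=cv2.minAreaRect((X[:,:2]*1000).astype(np.float32)); print(name,len(X),'zmed',np.median(X[:,2]).round(4),r, X[:,:2].mean(0).round(4)); return X
hsv=cv2.cvtColor(im,cv2.COLOR_RGB2HSV); H,S,V=hsv[...,0],hsv[...,1],hsv[...,2]
print('desk z',np.median(P[340:380,250:500,2]))
reg(185,315,220,310,.05,.07,'charger roof')
red=((H<8)|(H>172))&(S>150)&(V>90)
reg(395,435,250,280,0,.2,'knob',red)
reg(415,445,225,250,0,.2,'button',(H>45)&(H<85)&(S>120))
for n,m in dict(blue=(H>105)&(H<125)&(S>150),red=red,yellow=(H>22)&(H<34)&(S>150)).items(): reg(185,315,270,310,.015,.06,n,m)
reg(195,215,273,300,.015,.05,'white',(S<60)&(V>150))
reg(330,500,215,340,.004,.2,'tester all')
for u,v in [(430,239),(414,265),(343,272),(484,260),(365,290),(365,320),(345,328),(400,240)]: print(u,v,P[v,u].round(4))
for a in np.arange(0,.14,.01): 
    q=P[215:340,330:500,2]; print(round(a,2),((q>a)&(q<a+.01)).sum(),end='; ')
E
```

```text
desk z 0.0005195955860357593
charger roof 4996 zmed 0.0603 ((520.602783203125, 202.28256225585938), (265.2976989746094, 150.40048217773438), 85.86537170410156) [0.5352 0.2   ]
knob 79 zmed 0.0885 ((525.0816040039062, -201.6083984375), (19.971214294433594, 21.97263526916504), 62.1274528503418) [ 0.5242 -0.2011]
button 119 zmed 0.0655 ((598.3652954101562, -245.020263671875), (28.728246688842773, 29.79270362854004), 1.2540318965911865) [ 0.5965 -0.2438]
blue 116 zmed 0.043 ((467.39752197265625, 239.32911682128906), (25.641210556030273, 26.981935501098633), 84.89111328125) [0.4671 0.2383]
red 108 zmed 0.0436 ((462.9764404296875, 170.7569580078125), (25.591796875, 25.07867431640625), 88.88786315917969) [0.4626 0.1697]
yellow 105 zmed 0.0433 ((457.9839782714844, 98.26800537109375), (25.18711280822754, 25.942338943481445), 86.01744079589844) [0.4576 0.0976]
white 119 zmed 0.0441 ((465.52093505859375, 310.9267883300781), (44.90427780151367, 44.2764778137207), 86.0494613647461) [0.4718 0.3122]
tester all 14625 zmed 0.0448 ((510.3218994140625, -217.61599731445312), (317.9880676269531, 434.49798583984375), 2.168950319290161) [ 0.5008 -0.2051]
430 239 [ 0.5916 -0.2421  0.0703]
414 265 [ 0.5212 -0.2002  0.0926]
343 272 [ 0.4995 -0.0315  0.0824]
484 260 [ 0.5407 -0.3684  0.0887]
365 290 [ 0.4642 -0.088   0.0382]
365 320 [ 0.3888 -0.0884  0.0604]
345 328 [ 0.3723 -0.0428  0.0014]
400 240 [ 0.5915 -0.1714  0.0475]
0.0 5131; 0.01 432; 0.02 1089; 0.03 2016; 0.04 4271; 0.05 3375; 0.06 1540; 0.07 105; 0.08 68; 0.09 65; 0.1 1; 0.11 0; 0.12 0; 0.13 0; 0.14 0;
```

View pics/crop.png

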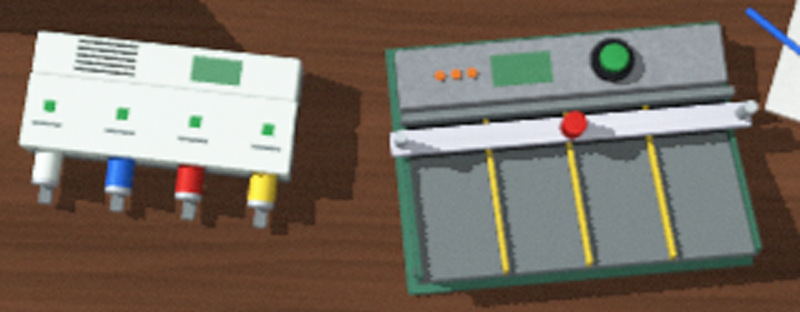

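```bash
cat >> h.py <<'E'
def frame(x,y,t): return np.array([x,y]),np.array([[np.cos(t),-np.sin(t)],[np.sin(t),np.cos(t)]])
E
python3 - <<'E'
from h import *
from scipy.optimize import least_squares
P=np.load('pics/P.npy'); im=np.load('pics/top0.npz')['im']
hsv=cv2.cvtColor(im,cv2.COLOR_RGB2HSV); H,S,V=[hsv[...,i].astype(int) for i in range(3)]
q=np.zeros((480,640),bool); q[275:318,352:478]=1
g=q&(S<60)
X=P[g]; 
for _ in range(4):
    A=np.c_[X[:,:2],np.ones(len(X))]; c,*_=np.linalg.lstsq(A,X[:,2],rcond=None); r=X[:,2]-A@c; s=abs(r)<.004; X=X[s]
print('ramp',len(X),c,'slope',np.degrees(np.arctan(np.hypot(c[0],c[1]))),'yaw',np.arctan2(-c[1],-c[0]))
# yellow walls
yl=np.zeros_like(q); yl[272:325,375:460]=1; yl&=(H>20)&(H<34)&(S>120)
n,lab,st,ce=cv2.connectedComponentsWithStats(yl.astype(np.uint8))
for i in range(1,n):
    if st[i,4]>40:
        W=P[lab==i]; l=cv2.fitLine((W[:,:2]).astype(np.float32),cv2.DIST_HUBER,0,.01,.01).ravel(); print(st[i],l, 'yaw',np.arctan2(l[1],l[0]))
# board edges: grn
gr=np.zeros_like(q); gr[215:340,330:500]=1; gr&=(H>60)&(H<100)&(S>70)
n,lab,st,ce=cv2.connectedComponentsWithStats(gr.astype(np.uint8)); i=1+np.argmax(st[1:,4])
W=P[lab==i]; print('board z',np.median(W[:,2])); B=W[W[:,2]<.03]; print(cv2.minAreaRect((B[:,:2]*1000).astype(np.float32)))
# white bar
b=np.zeros_like(q); b[250:285,338:492]=1; b&=(S<40)&(V>185)
W=P[b]; print('bar',len(W),np.median(W[:,2]),cv2.minAreaRect((W[:,:2]*1000).astype(np.float32)))
# front face of roof
r=np.zeros_like(q); r[225:300,185:315]=1; r&=(P[...,2]>.056)&(P[...,2]<.064)
print('roof',cv2.minAreaRect((P[r][:,:2]*1000).astype(np.float32)))
t=-.07; ex=np.array([np.cos(t),np.sin(t)]); ey=np.array([-ex[1],ex[0]]); Q=P[r][:,:2]; a=Q@ex; l=Q@ey
print('front edge per l', [(round(k,3),np.percentile(a[abs(l-k)<.01],2).round(4)) for k in np.arange(l.min()+.02,l.max()-.01,.04)],'l',np.percentile(l,[.5,99.5]))
E
```

```text
ramp 528 [-0.73771356  0.00147451  0.38172811] slope 36.416753815074216 yaw -0.001998758426856459
[411 272  11  50 132] [ 0.9911697   0.13259974  0.46407956 -0.20966898] yaw 0.13299142
[444 272  12  47 137] [ 0.9940739   0.10870639  0.45809516 -0.2910639 ] yaw 0.10892163
[379 275  10  50 122] [ 0.99331534  0.11543218  0.42567915 -0.1343812 ] yaw 0.11569008
board z 0.009259242951099478
((450.4219055175781, -211.92823791503906), (136.14866638183594, 343.6645812988281), 7.090121746063232)
bar 1116 0.05725453442356143 ((489.02496337890625, -151.48013305664062), (187.78074645996094, 509.1646423339844), 36.10755157470703)
roof ((536.723388671875, 201.08810424804688), (265.3140563964844, 116.98370361328125), 85.8161849975586)
front edge per l [(np.float64(0.126), np.float64(0.4645)), (np.float64(0.166), np.float64(0.4657)), (np.float64(0.206), np.float64(0.4654)), (np.float64(0.246), np.float64(0.4658)), (np.float64(0.286), np.float64(0.4659)), (np.float64(0.326), np.float64(0.4672))] l [0.10704782 0.36829862]
```

```bash
cat >> h.py <<'E'
TO,TR=frame(.4934,-.2065,.122)
def tw(x,y,z): return np.r_[TO+TR@[x,y],z]
CR=frame(0,0,-.07)[1]
def cw(a,l,z): return np.r_[CR@[a,l],z]
def rot(yaw,tilt=0): # tool x at yaw, z down; tilt about tool x
    return R.from_euler('z',yaw)*R.from_euler('x',np.pi)*R.from_euler('x',tilt)
def plan(*targets):
    o=ctrl.get_obs(); p=o['position']; r=R.from_quat(o['tool_rot'])
    print('t',round(o['clock'],2),'p',p.round(4),'F',o['ft_force'].round(1),'open',round(o['opening'],4),'gf',round(o['grasp_force'],1))
    for P1,R1 in targets:
        w=(r.inv()*R1).as_rotvec(); s=R1.inv().apply(P1-p); s0=r.inv().apply(P1-p)
        print('turn',w.round(4),'shift(after turn)',s.round(4),'shift(before)',s0.round(4),'world',P1.round(4)); p,r=P1,R1
YT=1.693; YC=np.pi-.07
E
python3 - <<'E'
from h import *
k=tw(32,0,0)if 0 else tw(.032,0.001,.16)
plan((k,rot(YT)),(np.r_[k[:2],.066],rot(YT)))
E
```

```text
t 0.1 p [0.1766 0.599  0.2303] F [-0.3 -0.4 -0.7] open 0.0855 gf 0.0
turn [-1.7000e-03  8.0000e-04  1.1618e+00] shift(after turn) [-0.8371  0.2483  0.0703] shift(before) [-0.5607 -0.6692  0.0713] world [ 0.525  -0.2016  0.16  ]
turn [0. 0. 0.] shift(after turn) [ 0.    -0.     0.094] shift(before) [ 0.    -0.     0.094] world [ 0.525  -0.2016  0.066 ]
```

Emit:
{"method": "play_rows", "body": {
  "rows": [
    [[0, 0, 0.1162], [0, 0, 0], 0],
    [[0, 0, 0.1162], [0, 0, 0], 0],
    [[0, 0, 0.1162], [0, 0, 0], 0],
    [[0, 0, 0.1162], [0, 0, 0], 0],
    [[0, 0, 0.1162], [0, 0, 0], 0],
    [[0, 0, 0.1162], [0, 0, 0], 0],
    [[0, 0, 0.1162], [0, 0, 0], 0],
    [[0, 0, 0.1162], [0, 0, 0], 0],
    [[0, 0, 0.1162], [0, 0, 0], 0],
    [[0, 0, 0.1162], [0, 0, 0], 0],
    [[0, 0, 0], [0, 0, 0], 0]
  ]
}}

```text
clock: 1.02
position: [0.1767, 0.5991, 0.2307]
tool_rot: [0.664, 0.748, -0.001, 0.0]
ft_force: [0.2, -0.1, -1.2]
opening: 0.0853
grasp_force: 0.0
```

Emit:
{"method": "play_rows", "body": {
  "rows": [
    [[0, 0, 0], [-0.035, 0.0103, 0], 0],
    [[0, 0, 0], [-0.035, 0.0103, 0], 0],
    [[0, 0, 0], [-0.035, 0.0103, 0], 0],
    [[0, 0, 0], [-0.035, 0.0103, 0], 0],
    [[0, 0, 0], [-0.035, 0.0103, 0], 0],
    [[0, 0, 0], [-0.035, 0.0103, 0], 0],
    [[0, 0, 0], [-0.035, 0.0103, 0], 0],
    [[0, 0, 0], [-0.035, 0.0103, 0], 0],
    [[0, 0, 0], [-0.035, 0.0103, 0], 0],
    [[0, 0, 0], [-0.035, 0.0103, 0], 0],
    [[0, 0, 0], [-0.035, 0.0103, 0], 0],
    [[0, 0, 0], [-0.035, 0.0103, 0], 0]
  ]
}}

```text
clock: 2.02
position: [0.3507, 0.196, 0.2313]
tool_rot: [0.661, 0.75, 0.0, 0.0]
ft_force: [0.7, 0.8, 0.0]
opening: 0.0855
grasp_force: 0.0
```

Emit:
{"method": "play_rows", "body": {
  "rows": [
    [[0, 0, 0], [-0.035, 0.0103, 0], 0],
    [[0, 0, 0], [-0.035, 0.0103, 0], 0],
    [[0, 0, 0], [-0.035, 0.0103, 0], 0],
    [[0, 0, 0], [-0.035, 0.0103, 0], 0],
    [[0, 0, 0], [-0.035, 0.0103, 0], 0],
    [[0, 0, 0], [-0.035, 0.0103, 0], 0],
    [[0, 0, 0], [-0.035, 0.0103, 0], 0],
    [[0, 0, 0], [-0.035, 0.0103, 0], 0],
    [[0, 0, 0], [-0.035, 0.0103, 0], 0],
    [[0, 0, 0], [-0.035, 0.0103, 0], 0],
    [[0, 0, 0], [-0.035, 0.0103, 0], 0],
    [[0, 0, 0], [0, 0, 0.03], 0]
  ]
}}

```text
clock: 3.02
position: [0.5151, -0.1782, 0.2071]
tool_rot: [0.663, 0.749, 0.001, 0.007]
ft_force: [0.9, -0.1, 0.0]
opening: 0.0854
grasp_force: 0.0
```

```bash
python3 - <<'E'
from h import *
k=tw(.032,0.001,.12)
plan((k,rot(YT)),(np.r_[k[:2],.066],rot(YT)))
E
```

```text
t 3.02 p [ 0.5151 -0.1782  0.2071] F [ 0.9 -0.1  0. ] open 0.0854 gf 0.0
turn [ 0.0102  0.0093 -0.0001] shift(after turn) [-0.0245  0.0071  0.0871] shift(before) [-0.0236  0.0062  0.0874] world [ 0.525  -0.2016  0.12  ]
turn [0. 0. 0.] shift(after turn) [ 0.    -0.     0.054] shift(before) [ 0.    -0.     0.054] world [ 0.525  -0.2016  0.066 ]
```

Emit:
{"method": "play_rows", "body": {
  "rows": [
    [[0, 0, 0], [-0.012, 0.0035, 0.03], 0],
    [[0, 0, 0], [-0.012, 0.0035, 0.03], 0],
    [[0, 0, 0], [0, 0, 0], 0],
    [[0, 0, 0], [0, 0, 0], 0],
    [[0, 0, 0], [0, 0, 0], 0]
  ]
}}

```text
clock: 3.43
position: [0.5202, -0.1935, 0.1425]
tool_rot: [0.662, 0.749, 0.0, 0.0]
ft_force: [0.6, 0.1, 0.9]
opening: 0.0851
grasp_force: 0.0
```

```bash
python3 - <<'E'
from h import *
k=tw(.032,0.001,.12)
plan((k,rot(YT)),(np.r_[k[:2],.066],rot(YT)))
E
```

```text
t 3.43 p [ 0.5202 -0.1935  0.1425] F [0.6 0.1 0.9] open 0.0851 gf 0.0
turn [0.0007 0.0003 0.0014] shift(after turn) [-0.0086  0.0038  0.0225] shift(before) [-0.0086  0.0038  0.0225] world [ 0.525  -0.2016  0.12  ]
turn [0. 0. 0.] shift(after turn) [ 0.    -0.     0.054] shift(before) [ 0.    -0.     0.054] world [ 0.525  -0.2016  0.066 ]
```

Emit:
{"method": "play_rows", "body": {
  "rows": [
    [[0, 0, 0], [-0.0086, 0.0038, 0.02], 0],
    [[0, 0, 0], [0, 0, 0.02], 0],
    [[0, 0, 0], [0, 0, 0.02], 0],
    [[0, 0, 0], [0, 0, 0.0165], 0],
    [[0, 0, 0], [0, 0, 0], 0],
    [[0, 0, 0], [0, 0, 0], 255],
    [[0, 0, 0], [0, 0, 0], 255],
    [[0, 0, 0], [0, 0, 0], 255],
    [[0, 0, 0], [0, 0, 0], 255],
    [[0, 0, 0], [0, 0, 0], 255],
    [[0, 0, 0], [0, 0, 0], 255],
    [[0, 0, 0], [0, 0, 0], 255]
  ]
}}

```text
clock: 4.43
position: [0.526, -0.2021, 0.0661]
tool_rot: [0.663, 0.749, 0.001, 0.001]
ft_force: [3.0, 0.9, 4.0]
opening: 0.0222
grasp_force: 58.6
```

Emit:
{"method": "play_rows", "body": {
  "rows": [
    [[0, 0, 0], [0, 0, -0.005], 255],
    [[0, 0, 0], [0, 0, -0.005], 255],
    [[0, 0, 0], [0, 0, -0.005], 255],
    [[0, 0, 0], [0, 0, -0.004], 255],
    [[0, 0, 0], [0, 0, -0.003], 255],
    [[0, 0, 0], [0, 0, -0.001], 255],
    [[0, 0, 0], [0, 0, 0], 255],
    [[0, 0, 0], [0, 0, 0], 255],
    [[0, 0, 0], [0, 0, 0], 255]
  ]
}}

```text
clock: 5.18
position: [0.5258, -0.202, 0.0855]
tool_rot: [0.663, 0.749, 0.001, 0.001]
ft_force: [14.9, -4.8, -21.1]
opening: 0.0218
grasp_force: 63.1
```

Emit:
{"method": "play_rows", "body": {
  "rows": [
    [[0, 0, 0], [0, 0, -0.001], 255],
    [[0, 0, 0], [0, 0, -0.001], 255],
    [[0, 0, 0], [0, 0, 0], 255],
    [[0, 0, 0], [0, 0, 0], 255]
  ]
}}

```text
clock: 5.52
position: [0.5258, -0.202, 0.0856]
tool_rot: [0.663, 0.749, 0.001, 0.001]
ft_force: [21.1, -7.8, -34.2]
opening: 0.0216
grasp_force: 61.7
```

Emit:
{"method": "play_rows", "body": {
  "rows": [
    [[0, 0, 0], [0, 0, 0.0025], 255],
    [[0, 0, 0], [0, 0, 0], 255],
    [[0, 0, 0], [0, 0, 0], 60],
    [[0, 0, 0], [0, 0, 0], 60],
    [[0, 0, 0], [0, 0, 0], 60],
    [[0, 0, 0], [0, 0, 0], 60],
    [[0, 0, 0], [0, 0, -0.03], 60],
    [[0, 0, 0], [0, 0, -0.04], 60],
    [[0, 0, 0], [0, 0, -0.04], 60],
    [[0, 0, 0], [0.04, 0, 0], 60],
    [[0, 0, 0], [0.04, 0, 0], 60],
    [[0, 0, 0], [0.04, 0, 0], 60]
  ]
}}

```text
clock: 6.52
position: [0.5101, -0.0822, 0.1988]
tool_rot: [0.664, 0.748, 0.001, 0.001]
ft_force: [1.0, 0.1, -0.4]
opening: 0.0651
grasp_force: 0.0
```

Emit:
{"method": "play_rows", "body": {
  "rows": [
    [[0, 0, 0], [0.04, 0, 0], 120],
    [[0, 0, 0], [0.04, 0, 0], 120],
    [[0, 0, 0], [0.04, 0, 0], 120],
    [[0, 0, 0], [0.04, 0, 0], 120],
    [[0, 0, 0], [0, 0, 0], 120],
    [[0, 0, 0], [0, 0, 0], 120],
    [[0, 0, 0], [0, 0, 0], 120]
  ]
}}

```text
clock: 7.1
position: [0.4905, 0.0759, 0.1976]
tool_rot: [0.662, 0.749, -0.0, 0.0]
ft_force: [-0.2, 0.4, 0.4]
opening: 0.0451
grasp_force: 0.0
```

```bash
python3 - <<'E'
from h import *
im,d=snap('top','top1'); P=cloud('top',d)
P0=np.load('pics/P.npy')
hsv=cv2.cvtColor(im,cv2.COLOR_RGB2HSV); H,S,V=hsv[...,0],hsv[...,1],hsv[...,2]
q=((H<8)|(H>172))&(S>150)&(V>90); q[:245]=0;q[280:]=0;q[:,:395]=0;q[:,435:]=0
print('knob',q.sum(),P[q].mean(0),np.percentile(P[q][:,2],[50,90]),P[265,414],P0[265,414])
for v,u in [(268,380),(263,450),(267,395)]: print(P[v-1:v+2,u-2:u+3,2].max(),P0[v-1:v+2,u-2:u+3,2].max())
cv2.imwrite('pics/c1.png',cv2.resize(im[205:345,180:500,::-1],None,fx=2.5,fy=2.5))
g=cw(.446,.130,.10)
plan((np.r_[g[:2],.20],rot(YC)),(cw(.446,.130,.022),rot(YC)))
E
```

```text
knob 84 [ 0.52373593 -0.20119335  0.10573885] [0.10686782 0.11100511] [ 0.51930448 -0.19867314  0.10298381] [ 0.5212418  -0.20016714  0.09258346]
1.4781645636163656 0.06421487970576578
0.08085624424836957 0.062100427336091446
0.08200401151548875 0.060645125154693336
t 7.15 p [0.4907 0.0753 0.1975] F [0.8 0.3 0.2] open 0.0452 gf 0.0
turn [-3.0000e-04  7.0000e-04 -1.3792e+00] shift(after turn) [ 0.0382  0.0206 -0.0025] shift(before) [ 0.0275 -0.0336 -0.0025] world [0.454  0.0985 0.2   ]
turn [0. 0. 0.] shift(after turn) [ 0.    -0.     0.178] shift(before) [ 0.    -0.     0.178] world [0.454  0.0985 0.022 ]
```

View pics/c1.png

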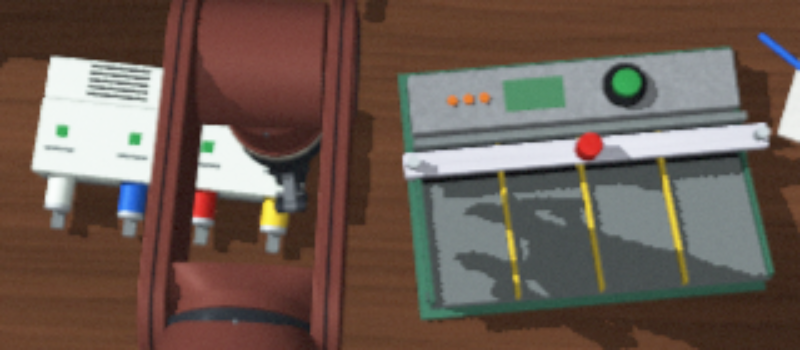

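Emit:
{"method": "play_rows", "body": {
  "rows": [
    [[0, 0, -0.115], [0, 0, 0], 120],
    [[0, 0, -0.115], [0, 0, 0], 120],
    [[0, 0, -0.115], [0, 0, 0], 120],
    [[0, 0, -0.115], [0, 0, 0], 120],
    [[0, 0, -0.115], [0, 0, 0], 120],
    [[0, 0, -0.115], [0, 0, 0], 120],
    [[0, 0, -0.115], [0, 0, 0], 120],
    [[0, 0, -0.115], [0, 0, 0], 120],
    [[0, 0, -0.115], [0, 0, 0], 120],
    [[0, 0, -0.115], [0, 0, 0], 120],
    [[0, 0, -0.115], [0, 0, 0], 120],
    [[0, 0, -0.114], [0, 0, 0], 120]
  ]
}}

```text
clock: 8.15
position: [0.4909, 0.0741, 0.1973]
tool_rot: [0.034, 0.999, -0.0, -0.0]
ft_force: [-0.5, 0.0, -0.5]
opening: 0.045
grasp_force: 0.0
```

Emit:
{"method": "play_rows", "body": {
  "rows": [
    [[0, 0, 0], [0.02, 0.0103, 0], 120],
    [[0, 0, 0], [0.0182, 0.0103, 0], 120],
    [[0, 0, 0], [0, 0, 0.03], 120],
    [[0, 0, 0], [0, 0, 0.03], 120],
    [[0, 0, 0], [0, 0, 0.03], 120],
    [[0, 0, 0], [0, 0, 0], 120],
    [[0, 0, 0], [0, 0, 0], 120]
  ]
}}

```text
clock: 8.73
position: [0.4527, 0.098, 0.1062]
tool_rot: [0.036, 0.999, -0.0, -0.002]
ft_force: [0.0, 0.7, 0.0]
opening: 0.0453
grasp_force: 0.0
```

```bash
python3 - <<'E'
from h import *
plan((cw(.446,.130,.022),rot(YC)))
im,d=snap('top','top2'); P=cloud('top',d)
hsv=cv2.cvtColor(im,cv2.COLOR_RGB2HSV); H,S,V=hsv[...,0],hsv[...,1],hsv[...,2]
im,d=snap('scene','s2');cv2.imwrite('pics/c2.png',cv2.resize(im[180:330,240:440,::-1],None,fx=4,fy=4))
E
```

```text
t 8.73 p [0.4527 0.098  0.1062] F [0.  0.7 0. ] open 0.0453 gf 0.0
turn [-0.0007 -0.0042 -0.0022] shift(after turn) [-0.0013  0.0006  0.0842] shift(before) [-0.0016  0.0007  0.0842] world [0.454  0.0985 0.022 ]
```

View pics/c2.png

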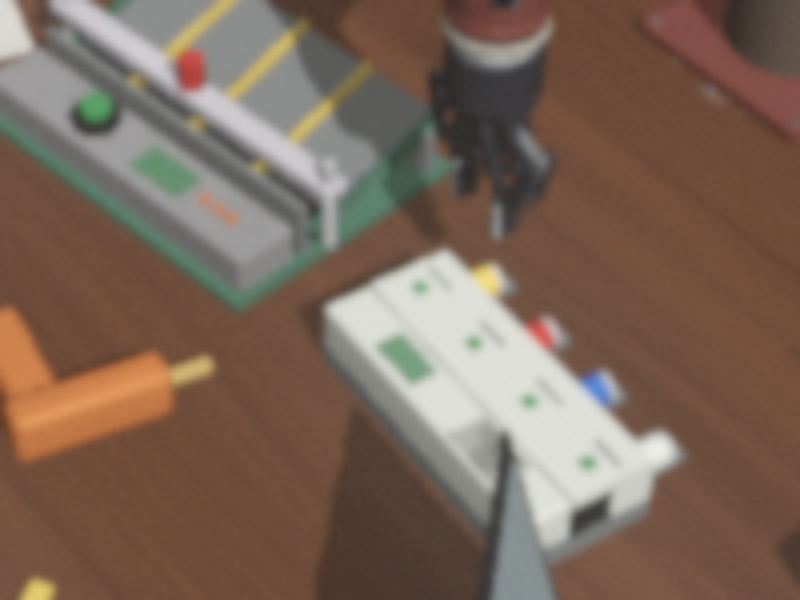

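Emit:
{"method": "play_rows", "body": {
  "rows": [
    [[0, 0, 0], [-0.001, 0, 0.025], 120],
    [[0, 0, 0], [0, 0, 0.025], 120],
    [[0, 0, 0], [0, 0, 0.024], 120],
    [[0, 0, 0], [0, 0, 0.01], 120],
    [[0, 0, 0], [0, 0, 0], 120],
    [[0, 0, 0], [0, 0, 0], 255],
    [[0, 0, 0], [0, 0, 0], 255],
    [[0, 0, 0], [0, 0, 0], 255],
    [[0, 0, 0], [0, 0, 0], 255],
    [[0, 0, 0], [0, 0, 0], 255],
    [[0, 0, 0], [0, 0, 0], 255]
  ]
}}

```text
clock: 9.75
position: [0.4569, 0.0993, 0.0255]
tool_rot: [0.035, 0.999, 0.0, 0.002]
ft_force: [-1.1, -1.4, 6.7]
opening: 0.0238
grasp_force: 59.1
```

Emit:
{"method": "play_rows", "body": {
  "rows": [
    [[0, 0, 0], [0.01, 0, 0], 255],
    [[0, 0, 0], [0.01, 0, 0], 255],
    [[0, 0, 0], [0.01, 0, 0], 255],
    [[0, 0, 0], [0.01, 0, 0], 255],
    [[0, 0, 0], [0.01, 0, 0], 255],
    [[0, 0, 0], [0, 0, 0], 255],
    [[0, 0, 0], [0, 0, -0.02], 255],
    [[0, 0, 0], [0, 0, -0.04], 255],
    [[0, 0, 0], [0, 0, -0.04], 255],
    [[0, 0, 0], [0, 0, -0.04], 255],
    [[0, 0, 0], [0, 0, 0], 255],
    [[0, 0, 0], [0, 0, 0], 255]
  ]
}}

```text
clock: 10.75
position: [0.406, 0.103, 0.1657]
tool_rot: [0.035, 0.999, 0.0, 0.003]
ft_force: [-0.6, 0.6, -0.5]
opening: 0.024
grasp_force: 59.3
```

```bash
cat >> h.py <<'E'
# cell axis c=depth from tip to cell axis; tilt s.t. tool z=-ramp normal
SL=np.radians(18)
def place(lane,up=.004,x=-.056,dep=.009,lat=0.,tilt=SL):
    # cell axis point
    z=.048+(-.053-x)*np.tan(SL)+.0137+up
    c=tw(x,-.12+.08*lane+lat,z)
    Rt=rot(YT,tilt); zz=Rt.apply([0,0,1])
    return c+zz*dep,Rt
E
python3 - <<'E'
from h import *
p,Rt=place(3)
print(Rt.apply([0,0,1]),TR.T@Rt.apply([0,0,1])[:2])
plan((np.r_[ctrl.get_obs()['position'][:2],.18],rot(YT)),(np.r_[p[:2],.18],rot(YT)),(np.r_[p[:2],.18],Rt),(p,Rt))
im,d=snap('scene','s3');cv2.imwrite('pics/c3.png',cv2.resize(im[150:300,280:480,::-1],None,fx=4,fy=4))
E
```

```text
[-0.30671248 -0.03766909 -0.95105652] [-3.09016988e-01 -6.29384812e-05]
t 10.75 p [0.406  0.103  0.1657] F [-0.6  0.6 -0.5] open 0.024 gf 59.3
turn [0.0042 0.0038 1.3791] shift(after turn) [ 0.      0.     -0.0143] shift(before) [-0.0001  0.     -0.0143] world [0.406 0.103 0.18 ]
turn [0. 0. 0.] shift(after turn) [-0.1979 -0.0097 -0.    ] shift(before) [-0.1979 -0.0097 -0.    ] world [ 0.4205 -0.0945  0.18  ]
turn [0.3142 0.     0.    ] shift(after turn) [0. 0. 0.] shift(before) [0. 0. 0.] world [ 0.4205 -0.0945  0.18  ]
turn [0. 0. 0.] shift(after turn) [0.     0.0377 0.1159] shift(before) [0.     0.0377 0.1159] world [ 0.4205 -0.0945  0.0581]
```

View pics/c3.png

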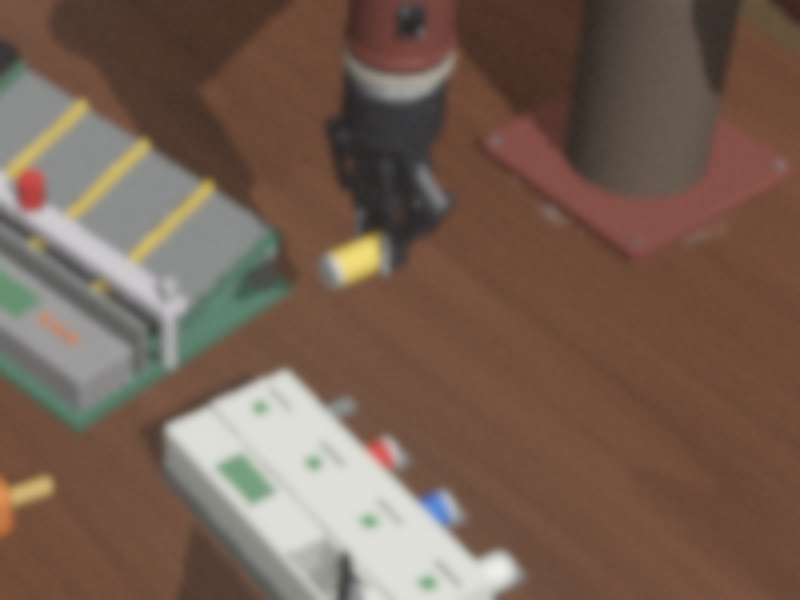

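```bash
python3 - <<'E'
from h import *
P=np.load('pics/P.npy')
Q=P[...,:2]@CR; a,l=Q[...,0],Q[...,1]
z=P[...,2]
for n,L in dict(yellow=.130,red=.202,blue=.2715,white=.343).items():
    m=(abs(l-L)<.007)&(a>.39)&(a<.46)
    i=np.argsort(a[m]); print(n,[(round(x,3),round(y*1000)) for x,y in zip(a[m][i],z[m][i])][::3])
p,Rt=place(3,lat=.0165,up=.004)
plan((np.r_[ctrl.get_obs()['position'][:2],.18],rot(YT)),(np.r_[p[:2],.18],rot(YT)),(np.r_[p[:2],.18],Rt),(p,Rt))
E
```

```text
yellow [(np.float64(0.39), 3), (np.float64(0.391), 2), (np.float64(0.393), 5), (np.float64(0.394), -4), (np.float64(0.395), 0), (np.float64(0.396), -4), (np.float64(0.397), 2), (np.float64(0.399), -3), (np.float64(0.4), 3), (np.float64(0.401), 6), (np.float64(0.403), 4), (np.float64(0.404), -4), (np.float64(0.406), 1), (np.float64(0.406), 2), (np.float64(0.408), 0), (np.float64(0.409), 0), (np.float64(0.411), -1), (np.float64(0.412), 2), (np.float64(0.413), 21), (np.float64(0.414), 5), (np.float64(0.414), 21), (np.float64(0.415), 23), (np.float64(0.417), 2), (np.float64(0.419), 22), (np.float64(0.419), 3), (np.float64(0.421), 20), (np.float64(0.422), 18), (np.float64(0.423), 25), (np.float64(0.424), 12), (np.float64(0.426), 22), (np.float64(0.427), 20), (np.float64(0.429), 19), (np.float64(0.429), 19), (np.float64(0.431), 20), (np.float64(0.432), 19), (np.float64(0.432), 33), (np.float64(0.432), 21), (np.float64(0.433), 47), (np.float64(0.434), 41), (np.float64(0.436), 40), (np.float64(0.437), 39), (np.float64(0.438), 48), (np.float64(0.44), 49), (np.float64(0.441), 48), (np.float64(
[... 4731 characters left out ...]
 0), (np.float64(0.456), 43), (np.float64(0.457), 43), (np.float64(0.458), 42), (np.float64(0.459), 46)]
t 10.8 p [0.4044 0.1029 0.1635] F [-0.5 -1.1 -1.4] open 0.0238 gf 59.3
turn [7.0000e-04 6.0000e-04 1.3791e+00] shift(after turn) [ 0.      0.     -0.0165] shift(before) [-0.      0.     -0.0165] world [0.4044 0.1029 0.18  ]
turn [0. 0. 0.] shift(after turn) [-0.1814 -0.0082 -0.    ] shift(before) [-0.1814 -0.0082 -0.    ] world [ 0.4184 -0.0782  0.18  ]
turn [0.3142 0.     0.    ] shift(after turn) [0. 0. 0.] shift(before) [0. 0. 0.] world [ 0.4184 -0.0782  0.18  ]
turn [0. 0. 0.] shift(after turn) [0.     0.0377 0.1159] shift(before) [0.     0.0377 0.1159] world [ 0.4184 -0.0782  0.0581]
```

Emit:
{"method": "play_rows", "body": {
  "rows": [
    [[0, 0, 0.115], [0, 0, 0], 255],
    [[0, 0, 0.115], [0, 0, 0], 255],
    [[0, 0, 0.115], [0, 0, 0], 255],
    [[0, 0, 0.115], [0, 0, 0], 255],
    [[0, 0, 0.115], [0, 0, 0], 255],
    [[0, 0, 0.115], [0, 0, 0], 255],
    [[0, 0, 0.115], [0, 0, 0], 255],
    [[0, 0, 0.115], [0, 0, 0], 255],
    [[0, 0, 0.115], [0, 0, 0], 255],
    [[0, 0, 0.115], [0, 0, 0], 255],
    [[0, 0, 0.115], [0, 0, 0], 255],
    [[0, 0, 0.114], [0, 0, -0.0165], 255]
  ]
}}

```text
clock: 11.8
position: [0.4004, 0.1025, 0.174]
tool_rot: [0.665, 0.747, -0.004, -0.004]
ft_force: [-0.2, 0.4, -1.7]
opening: 0.0238
grasp_force: 61.8
```

Emit:
{"method": "play_rows", "body": {
  "rows": [
    [[0, 0, 0], [-0.03, -0.0014, 0], 255],
    [[0, 0, 0], [-0.03, -0.0014, 0], 255],
    [[0, 0, 0], [-0.03, -0.0014, 0], 255],
    [[0, 0, 0], [-0.03, -0.0014, 0], 255],
    [[0, 0, 0], [-0.03, -0.0014, 0], 255],
    [[0, 0, 0], [-0.03, -0.0014, 0], 255],
    [[0.105, 0, 0], [0, 0, 0], 255],
    [[0.105, 0, 0], [0, 0, 0], 255],
    [[0.104, 0, 0], [0, 0, 0], 255],
    [[0, 0, 0], [0, 0, 0], 255],
    [[0, 0, 0], [0, 0, 0], 255],
    [[0, 0, 0], [0, 0, 0], 255]
  ]
}}

```text
clock: 12.8
position: [0.4172, -0.0763, 0.1782]
tool_rot: [0.654, 0.74, -0.117, -0.105]
ft_force: [-0.4, 0.7, -0.8]
opening: 0.0237
grasp_force: 62.1
```

```bash
python3 - <<'E'
from h import *
plan(place(3,lat=.018,up=.004))
E
```

```text
t 12.8 p [ 0.4172 -0.0763  0.1782] F [-0.4  0.7 -0.8] open 0.0237 gf 62.1
turn [-0.0013 -0.0014  0.0009] shift(after turn) [-0.0005  0.038   0.1139] shift(before) [-0.0007  0.0382  0.1138] world [ 0.4183 -0.0767  0.0581]
```

Emit:
{"method": "play_rows", "body": {
  "rows": [
    [[0, 0, 0], [0, 0.0085, 0.0253], 255],
    [[0, 0, 0], [0, 0.0085, 0.0253], 255],
    [[0, 0, 0], [0, 0.0085, 0.0253], 255],
    [[0, 0, 0], [0, 0.0064, 0.019], 255],
    [[0, 0, 0], [0, 0.0043, 0.0127], 255],
    [[0, 0, 0], [0, 0.002, 0.006], 255],
    [[0, 0, 0], [0, 0, 0], 255],
    [[0, 0, 0], [0, 0, 0], 255]
  ]
}}

```text
clock: 13.47
position: [0.4198, -0.0768, 0.061]
tool_rot: [0.655, 0.74, -0.117, -0.103]
ft_force: [0.9, -1.4, -0.2]
opening: 0.0238
grasp_force: 62.1
```

Not yet in contact. I'll lower 2 mm, then release.

Emit:
{"method": "play_rows", "body": {
  "rows": [
    [[0, 0, 0], [0, 0.0005, 0.002], 255],
    [[0, 0, 0], [0, 0, 0], 255],
    [[0, 0, 0], [0, 0, 0], 80],
    [[0, 0, 0], [0, 0, 0], 80],
    [[0, 0, 0], [0, 0, 0], 80],
    [[0, 0, 0], [0, 0, 0], 80],
    [[0, 0, 0], [0, 0, -0.02], 80],
    [[0, 0, 0], [0, 0, -0.04], 80],
    [[0, 0, 0], [0, 0, -0.04], 80],
    [[0, 0, 0], [0, 0, -0.02], 80],
    [[0, 0, 0], [0, 0, 0], 120],
    [[0, 0, 0], [0, 0, 0], 120]
  ]
}}

```text
clock: 14.47
position: [0.4575, -0.0725, 0.1732]
tool_rot: [0.655, 0.74, -0.116, -0.102]
ft_force: [0.2, 0.2, -0.7]
opening: 0.0454
grasp_force: 0.0
```

```bash
python3 - <<'E'
from h import *
im,d=snap('top','top4'); im2,d=snap('scene','s4')
a=cv2.resize(im[230:340,330:500],(510,330)); b=cv2.resize(im2[150:260,230:365],(405,330)); 
cv2.imwrite('pics/c4.png',np.hstack([a[:,:395],b])[:,:,::-1])
p=ctrl.get_obs()['position']
g=cw(.446,.202,.18)
plan((np.r_[p[:2],.18],rot(YC)),(g,rot(YC)),(cw(.446,.202,.023),rot(YC)))
E
```

```text
t 14.57 p [ 0.4554 -0.072   0.1708] F [-0.   0.1 -0.3] open 0.0453 gf 0.0
turn [-0.2637 -0.2185 -1.3664] shift(after turn) [ 0.      0.     -0.0092] shift(before) [ 0.     -0.0029 -0.0088] world [ 0.4554 -0.072   0.18  ]
turn [0. 0. 0.] shift(after turn) [0.0133 0.242  0.    ] shift(before) [0.0133 0.242  0.    ] world [0.459  0.1703 0.18  ]
turn [0. 0. 0.] shift(after turn) [ 0.    -0.     0.157] shift(before) [ 0.    -0.     0.157] world [0.459  0.1703 0.023 ]
```

View pics/c4.png

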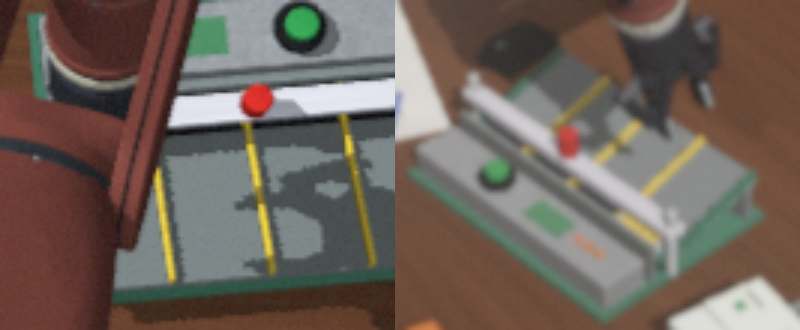

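Emit:
{"method": "play_rows", "body": {
  "rows": [
    [[-0.022, -0.0182, -0.1139], [0, 0, 0], 120],
    [[-0.022, -0.0182, -0.1139], [0, 0, 0], 120],
    [[-0.022, -0.0182, -0.1139], [0, 0, 0], 120],
    [[-0.022, -0.0182, -0.1139], [0, 0, 0], 120],
    [[-0.022, -0.0182, -0.1139], [0, 0, 0], 120],
    [[-0.022, -0.0182, -0.1139], [0, 0, 0], 120],
    [[-0.022, -0.0182, -0.1139], [0, 0, 0], 120],
    [[-0.022, -0.0182, -0.1139], [0, 0, 0], 120],
    [[-0.022, -0.0182, -0.1139], [0, 0, 0], 120],
    [[-0.022, -0.0182, -0.1139], [0, 0, 0], 120],
    [[-0.022, -0.0182, -0.1139], [0, 0, 0], 120],
    [[-0.022, -0.0182, -0.1139], [0, 0, 0], 120]
  ]
}}

```text
clock: 15.57
position: [0.4547, -0.0717, 0.1699]
tool_rot: [0.032, 0.999, 0.001, -0.0]
ft_force: [0.1, 0.4, -0.3]
opening: 0.0451
grasp_force: 0.0
```

Emit:
{"method": "play_rows", "body": {
  "rows": [
    [[0, 0, 0], [0.0019, 0.0345, 0], 120],
    [[0, 0, 0], [0.0019, 0.0345, 0], 120],
    [[0, 0, 0], [0.0019, 0.0345, 0], 120],
    [[0, 0, 0], [0.0019, 0.0346, 0], 120],
    [[0, 0, 0], [0.0019, 0.0346, 0], 120],
    [[0, 0, 0], [0.0019, 0.0346, 0], 120],
    [[0, 0, 0], [0.0019, 0.0346, 0], 120],
    [[0, 0, 0], [0, 0, 0.03], 120],
    [[0, 0, 0], [0, 0, 0.03], 120],
    [[0, 0, 0], [0, 0, 0], 120],
    [[0, 0, 0], [0, 0, 0], 120],
    [[0, 0, 0], [0, 0, 0], 120]
  ]
}}

```text
clock: 16.57
position: [0.4599, 0.1696, 0.1121]
tool_rot: [0.035, 0.999, -0.0, 0.001]
ft_force: [0.9, -0.3, 0.3]
opening: 0.0452
grasp_force: 0.0
```

```bash
python3 - <<'E'
from h import *
plan((cw(.446,.202,.023),rot(YC)))
im,d=snap('top','top5'); im2,d=snap('scene','s5')
a=cv2.resize(im[235:330,180:330],(450,285)); b=cv2.resize(im2[180:275,320:435],(345,285)); 
cv2.imwrite('pics/c5.png',np.hstack([a,b])[:,:,::-1])
E
```

```text
t 16.57 p [0.4599 0.1696 0.1121] F [ 0.9 -0.3  0.3] open 0.0452 gf 0.0
turn [-0.0004  0.0012 -0.0002] shift(after turn) [0.0009 0.0007 0.0891] shift(before) [0.001  0.0007 0.0891] world [0.459  0.1703 0.023 ]
```

View pics/c5.png

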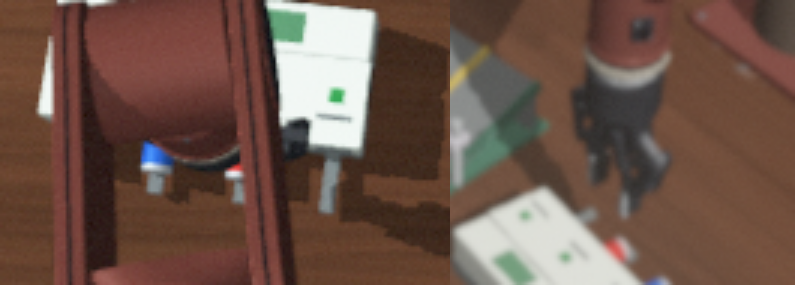

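Red is still in its bay with the gripper above it. Descending to grasp.

Emit:
{"method": "play_rows", "body": {
  "rows": [
    [[0, 0, 0], [0.001, 0.0005, 0.03], 120],
    [[0, 0, 0], [0, 0, 0.03], 120],
    [[0, 0, 0], [0, 0, 0.02], 120],
    [[0, 0, 0], [0, 0, 0.0095], 120],
    [[0, 0, 0], [0, 0, 0], 120],
    [[0, 0, 0], [0, 0, 0], 255],
    [[0, 0, 0], [0, 0, 0], 255],
    [[0, 0, 0], [0, 0, 0], 255],
    [[0, 0, 0], [0, 0, 0], 255],
    [[0, 0, 0], [0, 0, 0], 255],
    [[0, 0, 0], [0, 0, 0], 255]
  ]
}}

```text
clock: 17.58
position: [0.4612, 0.1708, 0.0245]
tool_rot: [0.035, 0.999, 0.0, 0.003]
ft_force: [-1.1, -1.0, 6.6]
opening: 0.0239
grasp_force: 59.1
```

Emit:
{"method": "play_rows", "body": {
  "rows": [
    [[0, 0, 0], [0.01, 0, 0], 255],
    [[0, 0, 0], [0.01, 0, 0], 255],
    [[0, 0, 0], [0.01, 0, 0], 255],
    [[0, 0, 0], [0.01, 0, 0], 255],
    [[0, 0, 0], [0.01, 0, 0], 255],
    [[0, 0, 0], [0, 0, 0], 255],
    [[0, 0, 0], [0, 0, -0.02], 255],
    [[0, 0, 0], [0, 0, -0.04], 255],
    [[0, 0, 0], [0, 0, -0.04], 255],
    [[0, 0, 0], [0, 0, -0.04], 255],
    [[0, 0, 0], [0, 0, -0.017], 255],
    [[0, 0, 0], [0, 0, 0], 255]
  ]
}}

```text
clock: 18.58
position: [0.4113, 0.1749, 0.1845]
tool_rot: [0.035, 0.999, 0.001, 0.005]
ft_force: [1.7, 0.0, -0.2]
opening: 0.0241
grasp_force: 59.1
```

Emit:
{"method": "play_rows", "body": {
  "rows": [
    [[0, 0, 0.115], [0, 0, 0], 255],
    [[0, 0, 0.115], [0, 0, 0], 255],
    [[0, 0, 0.115], [0, 0, 0], 255],
    [[0, 0, 0.115], [0, 0, 0], 255],
    [[0, 0, 0.115], [0, 0, 0], 255],
    [[0, 0, 0.115], [0, 0, 0], 255],
    [[0, 0, 0.115], [0, 0, 0], 255],
    [[0, 0, 0.115], [0, 0, 0], 255],
    [[0, 0, 0.115], [0, 0, 0], 255],
    [[0, 0, 0.115], [0, 0, 0], 255],
    [[0, 0, 0.115], [0, 0, 0], 255],
    [[0, 0, 0.114], [0, 0, 0], 255]
  ]
}}

```text
clock: 19.58
position: [0.4072, 0.1738, 0.1772]
tool_rot: [0.665, 0.747, -0.001, -0.0]
ft_force: [0.4, 0.2, -0.5]
opening: 0.0238
grasp_force: 59.1
```

```bash
python3 - <<'E'
from h import *
p,Rt=place(2,lat=.018,up=.003)
plan((np.r_[p[:2],.18],rot(YT)))
E
```

```text
t 19.58 p [0.4072 0.1738 0.1772] F [ 0.4  0.2 -0.5] open 0.0238 gf 59.1
turn [-0.0016  0.0007 -0.0056] shift(after turn) [-0.33   -0.0195 -0.0028] shift(before) [-0.3301 -0.0177 -0.0026] world [ 0.428  -0.1561  0.18  ]
```

Emit:
{"method": "play_rows", "body": {
  "rows": [
    [[0, 0, -0.0056], [-0.0367, -0.0021, 0], 255],
    [[0, 0, 0], [-0.0367, -0.0021, 0], 255],
    [[0, 0, 0], [-0.0367, -0.0021, 0], 255],
    [[0, 0, 0], [-0.0367, -0.0022, 0], 255],
    [[0, 0, 0], [-0.0367, -0.0022, 0], 255],
    [[0, 0, 0], [-0.0367, -0.0022, 0], 255],
    [[0, 0, 0], [-0.0366, -0.0022, 0], 255],
    [[0, 0, 0], [-0.0366, -0.0022, 0], 255],
    [[0, 0, 0], [-0.0366, -0.0022, 0], 255],
    [[0.105, 0, 0], [0, 0, 0], 255],
    [[0.105, 0, 0], [0, 0, 0], 255],
    [[0.104, 0, 0], [0, 0, 0], 255]
  ]
}}

```text
clock: 20.58
position: [0.43, -0.1568, 0.1786]
tool_rot: [0.654, 0.74, -0.119, -0.105]
ft_force: [0.7, 0.1, -1.0]
opening: 0.0238
grasp_force: 59.2
```

Emit:
{"method": "play_rows", "body": {
  "rows": [
    [[0, 0, 0], [0, 0, 0], 255],
    [[0, 0, 0], [0, 0, 0], 255],
    [[0, 0, 0], [0, 0, 0], 255]
  ]
}}

```text
clock: 20.83
position: [0.4307, -0.1549, 0.1782]
tool_rot: [0.652, 0.742, -0.116, -0.103]
ft_force: [0.0, -0.3, -0.1]
opening: 0.0239
grasp_force: 59.2
```

```bash
python3 - <<'E'
from h import *
plan(place(2,lat=.018,up=.003))
E
```

```text
t 20.83 p [ 0.4307 -0.1549  0.1782] F [ 0.  -0.3 -0.1] open 0.0239 gf 59.2
turn [0.0022 0.001  0.0065] shift(after turn) [-0.0008  0.0348  0.1161] shift(before) [-0.0009  0.0345  0.1161] world [ 0.428  -0.1561  0.0571]
```

Emit:
{"method": "play_rows", "body": {
  "rows": [
    [[0, 0, 0.0065], [-0.0008, 0.0077, 0.0258], 255],
    [[0, 0, 0], [0, 0.0077, 0.0258], 255],
    [[0, 0, 0], [0, 0.0077, 0.0258], 255],
    [[0, 0, 0], [0, 0.0058, 0.0193], 255],
    [[0, 0, 0], [0, 0.0039, 0.0129], 255],
    [[0, 0, 0], [0, 0.0018, 0.006], 255],
    [[0, 0, 0], [0, 0, 0], 255],
    [[0, 0, 0], [0, 0, 0], 255]
  ]
}}

```text
clock: 21.5
position: [0.4294, -0.1572, 0.0599]
tool_rot: [0.655, 0.74, -0.117, -0.101]
ft_force: [0.5, -0.0, -0.2]
opening: 0.0241
grasp_force: 59.2
```

Emit:
{"method": "play_rows", "body": {
  "rows": [
    [[0, 0, 0], [0, 0.0005, 0.002], 255],
    [[0, 0, 0], [0, 0, 0], 255],
    [[0, 0, 0], [0, 0, 0], 80],
    [[0, 0, 0], [0, 0, 0], 80],
    [[0, 0, 0], [0, 0, 0], 80],
    [[0, 0, 0], [0, 0, 0], 80],
    [[0, 0, 0], [0, 0, -0.02], 80],
    [[0, 0, 0], [0, 0, -0.04], 80],
    [[0, 0, 0], [0, 0, -0.04], 80],
    [[0, 0, 0], [0, 0, -0.02], 80],
    [[0, 0, 0], [0, 0, 0], 120],
    [[0, 0, 0], [0, 0, 0], 120]
  ]
}}

```text
clock: 22.5
position: [0.4668, -0.1527, 0.1723]
tool_rot: [0.655, 0.74, -0.117, -0.1]
ft_force: [-0.5, -0.3, -1.7]
opening: 0.0452
grasp_force: 0.0
```

```bash
cat >> h.py <<'E'
def seen(tag):
    im,d=snap('top',tag); P=cloud('top',d); hsv=cv2.cvtColor(im,cv2.COLOR_RGB2HSV); H,S,V=hsv[...,0],hsv[...,1],hsv[...,2]
    m=dict(blue=(H>105)&(H<125)&(S>150),red=((H<8)|(H>172))&(S>170)&(V>90),white=(S<60)&(V>150))
    for n,k in m.items():
        q=k&(P[...,2]>.02)&(P[...,2]<.052)&(P[...,0]>.38)&(P[...,0]<.48)&(P[...,1]>0)&(P[...,1]<.42)
        if q.sum()>10: Q=P[q][:,:2]@CR; print(n,q.sum(),'a,l',np.median(Q,0).round(4),np.percentile(Q[:,0],3).round(4))
    im2,d=snap('scene',tag+'s'); return im,im2
E
python3 - <<'E'
from h import *
seen('top6')
g=cw(.445,.2715,.18)
plan((ctrl.get_obs()['position'],rot(YC)),(g,rot(YC)),(cw(.445,.2715,.023),rot(YC)))
E
```

```text
blue 110 a,l [0.4484 0.2697] 0.4367
white 126 a,l [0.4453 0.3408] 0.4302
t 22.6 p [ 0.4646 -0.152   0.1697] F [ 0.1 -0.3 -0.2] open 0.0453 gf 0.0
turn [-0.2631 -0.2151 -1.3673] shift(after turn) [0. 0. 0.] shift(before) [0. 0. 0.] world [ 0.4646 -0.152   0.1697]
turn [0. 0. 0.] shift(after turn) [ 0.0291  0.3907 -0.0103] shift(before) [ 0.0291  0.3907 -0.0103] world [0.4629 0.2397 0.18  ]
turn [0. 0. 0.] shift(after turn) [ 0.    -0.     0.157] shift(before) [ 0.    -0.     0.157] world [0.4629 0.2397 0.023 ]
```

Emit:
{"method": "play_rows", "body": {
  "rows": [
    [[-0.0219, -0.0179, -0.1139], [0, 0, 0], 120],
    [[-0.0219, -0.0179, -0.1139], [0, 0, 0], 120],
    [[-0.0219, -0.0179, -0.1139], [0, 0, 0], 120],
    [[-0.0219, -0.0179, -0.1139], [0, 0, 0], 120],
    [[-0.0219, -0.0179, -0.1139], [0, 0, 0], 120],
    [[-0.0219, -0.0179, -0.1139], [0, 0, 0], 120],
    [[-0.0219, -0.0179, -0.1139], [0, 0, 0], 120],
    [[-0.0219, -0.0179, -0.1139], [0, 0, 0], 120],
    [[-0.0219, -0.0179, -0.1139], [0, 0, 0], 120],
    [[-0.0219, -0.0179, -0.1139], [0, 0, 0], 120],
    [[-0.0219, -0.0179, -0.1139], [0, 0, 0], 120],
    [[-0.0219, -0.0179, -0.1139], [0, 0, 0], 120]
  ]
}}

```text
clock: 23.6
position: [0.464, -0.1516, 0.1688]
tool_rot: [0.033, 0.999, 0.001, -0.0]
ft_force: [-0.1, 0.5, -0.8]
opening: 0.0454
grasp_force: 0.0
```

Emit:
{"method": "play_rows", "body": {
  "rows": [
    [[0, 0, 0], [0.0029, 0.0391, -0.001], 120],
    [[0, 0, 0], [0.0029, 0.0391, -0.001], 120],
    [[0, 0, 0], [0.0029, 0.0391, -0.001], 120],
    [[0, 0, 0], [0.0029, 0.0391, -0.001], 120],
    [[0, 0, 0], [0.0029, 0.0391, -0.001], 120],
    [[0, 0, 0], [0.0029, 0.0391, -0.001], 120],
    [[0, 0, 0], [0.0029, 0.0391, -0.001], 120],
    [[0, 0, 0], [0.0029, 0.0391, -0.001], 120],
    [[0, 0, 0], [0.0029, 0.0391, -0.001], 120],
    [[0, 0, 0], [0.0029, 0.0388, -0.001], 120],
    [[0, 0, 0], [0, 0, 0], 120],
    [[0, 0, 0], [0, 0, 0], 120]
  ]
}}

```text
clock: 24.6
position: [0.4623, 0.2406, 0.1784]
tool_rot: [0.033, 0.999, -0.001, -0.001]
ft_force: [0.4, 0.1, 0.0]
opening: 0.0452
grasp_force: 0.0
```

Emit:
{"method": "play_rows", "body": {
  "rows": [
    [[0, 0, 0], [0, 0, 0.035], 120],
    [[0, 0, 0], [0, 0, 0.035], 120],
    [[0, 0, 0], [0, 0, 0], 120],
    [[0, 0, 0], [0, 0, 0], 120],
    [[0, 0, 0], [0, 0, 0], 120]
  ]
}}

```text
clock: 25.02
position: [0.4647, 0.2384, 0.1114]
tool_rot: [0.036, 0.999, -0.001, 0.001]
ft_force: [0.0, 0.0, 0.1]
opening: 0.0453
grasp_force: 0.0
```

```bash
python3 - <<'E'
from h import *
seen('top7')
plan((cw(.445,.2710,.023),rot(YC)))
E
```

```text
white 58 a,l [0.4404 0.3426] 0.4316
t 25.12 p [0.466  0.2392 0.1129] F [ 0.1 -0.1 -0. ] open 0.0455 gf 0.0
turn [ 0.0004  0.005  -0.0015] shift(after turn) [ 0.0031 -0.0002  0.0899] shift(before) [ 0.0035 -0.0003  0.0899] world [0.4629 0.2392 0.023 ]
```

Emit:
{"method": "play_rows", "body": {
  "rows": [
    [[0, 0, 0], [0.0015, 0, 0.03], 120],
    [[0, 0, 0], [0, 0, 0.03], 120],
    [[0, 0, 0], [0, 0, 0.02], 120],
    [[0, 0, 0], [0, 0, 0.0085], 120],
    [[0, 0, 0], [0, 0, 0], 120],
    [[0, 0, 0], [0, 0, 0], 255],
    [[0, 0, 0], [0, 0, 0], 255],
    [[0, 0, 0], [0, 0, 0], 255],
    [[0, 0, 0], [0, 0, 0], 255],
    [[0, 0, 0], [0, 0, 0], 255],
    [[0, 0, 0], [0, 0, 0], 255]
  ]
}}

```text
clock: 26.03
position: [0.4649, 0.24, 0.0244]
tool_rot: [0.035, 0.999, 0.0, 0.003]
ft_force: [-0.7, 0.6, 7.2]
opening: 0.0237
grasp_force: 59.1
```

Emit:
{"method": "play_rows", "body": {
  "rows": [
    [[0, 0, 0], [0.01, 0, 0], 255],
    [[0, 0, 0], [0.01, 0, 0], 255],
    [[0, 0, 0], [0.01, 0, 0], 255],
    [[0, 0, 0], [0.01, 0, 0], 255],
    [[0, 0, 0], [0.01, 0, 0], 255],
    [[0, 0, 0], [0, 0, 0], 255],
    [[0, 0, 0], [0, 0, -0.02], 255],
    [[0, 0, 0], [0, 0, -0.04], 255],
    [[0, 0, 0], [0, 0, -0.04], 255],
    [[0, 0, 0], [0, 0, -0.04], 255],
    [[0, 0, 0], [0, 0, -0.017], 255],
    [[0, 0, 0], [0, 0, 0], 255]
  ]
}}

```text
clock: 27.03
position: [0.415, 0.2443, 0.1844]
tool_rot: [0.035, 0.999, 0.001, 0.005]
ft_force: [1.5, 0.4, -1.1]
opening: 0.0236
grasp_force: 59.1
```

Emit:
{"method": "play_rows", "body": {
  "rows": [
    [[0, 0, 0.115], [0, 0, 0], 255],
    [[0, 0, 0.115], [0, 0, 0], 255],
    [[0, 0, 0.115], [0, 0, 0], 255],
    [[0, 0, 0.115], [0, 0, 0], 255],
    [[0, 0, 0.115], [0, 0, 0], 255],
    [[0, 0, 0.115], [0, 0, 0], 255],
    [[0, 0, 0.115], [0, 0, 0], 255],
    [[0, 0, 0.115], [0, 0, 0], 255],
    [[0, 0, 0.115], [0, 0, 0], 255],
    [[0, 0, 0.115], [0, 0, 0], 255],
    [[0, 0, 0.115], [0, 0, 0], 255],
    [[0, 0, 0.114], [0, 0, 0], 255]
  ]
}}

```text
clock: 28.03
position: [0.411, 0.2426, 0.1769]
tool_rot: [0.665, 0.747, -0.001, 0.0]
ft_force: [0.1, 0.3, -1.2]
opening: 0.0243
grasp_force: 59.0
```

```bash
python3 - <<'E'
from h import *
p,Rt=place(1,lat=.0175,up=.003)
plan((np.r_[p[:2],.18],rot(YT)))
E
```

```text
t 28.03 p [0.411  0.2426 0.1769] F [ 0.1  0.3 -1.2] open 0.0243 gf 59.0
turn [-0.0021  0.002  -0.0065] shift(after turn) [-0.4783 -0.0317 -0.0031] shift(before) [-0.4785 -0.0286 -0.0021] world [ 0.4378 -0.236   0.18  ]
```

Emit:
{"method": "play_rows", "body": {
  "rows": [
    [[0, 0, -0.005], [-0.0399, -0.0026, 0], 255],
    [[0, 0, 0], [-0.0399, -0.0026, 0], 255],
    [[0, 0, 0], [-0.0399, -0.0026, 0], 255],
    [[0, 0, 0], [-0.0399, -0.0026, 0], 255],
    [[0, 0, 0], [-0.0399, -0.0026, 0], 255],
    [[0, 0, 0], [-0.0399, -0.0026, 0], 255],
    [[0, 0, 0], [-0.0399, -0.0026, 0], 255],
    [[0, 0, 0], [-0.0399, -0.0026, 0], 255],
    [[0, 0, 0], [-0.0399, -0.0026, 0], 255],
    [[0, 0, 0], [-0.0399, -0.0026, 0], 255],
    [[0, 0, 0], [-0.0399, -0.0026, 0], 255],
    [[0, 0, 0], [-0.0394, -0.0026, -0.003], 255]
  ]
}}

```text
clock: 29.03
position: [0.44, -0.236, 0.18]
tool_rot: [0.661, 0.75, 0.0, -0.001]
ft_force: [0.2, 0.2, -0.2]
opening: 0.0239
grasp_force: 59.0
```

Emit:
{"method": "play_rows", "body": {
  "rows": [
    [[0.105, 0, 0], [0, 0, 0], 255],
    [[0.105, 0, 0], [0, 0, 0], 255],
    [[0.104, 0, 0], [0, 0, 0], 255],
    [[0, 0, 0], [0, 0, 0], 255],
    [[0, 0, 0], [0, 0, 0], 255],
    [[0, 0, 0], [0, 0, 0], 255]
  ]
}}

```text
clock: 29.53
position: [0.4411, -0.2345, 0.1812]
tool_rot: [0.653, 0.742, -0.117, -0.103]
ft_force: [-0.1, 0.3, -0.5]
opening: 0.0239
grasp_force: 59.2
```

```bash
python3 - <<'E'
from h import *
plan(place(1,lat=.0175,up=.003))
E
```

```text
t 29.53 p [ 0.4411 -0.2345  0.1812] F [-0.1  0.3 -0.5] open 0.0239 gf 59.2
turn [0.0017 0.001  0.0049] shift(after turn) [-0.0011  0.035   0.1191] shift(before) [-0.0012  0.0348  0.1192] world [ 0.4378 -0.236   0.0571]
```

Emit:
{"method": "play_rows", "body": {
  "rows": [
    [[0, 0, 0.005], [-0.001, 0.0078, 0.0265], 255],
    [[0, 0, 0], [0, 0.0078, 0.0265], 255],
    [[0, 0, 0], [0, 0.0078, 0.0265], 255],
    [[0, 0, 0], [0, 0.0058, 0.0197], 255],
    [[0, 0, 0], [0, 0.0039, 0.0132], 255],
    [[0, 0, 0], [0, 0.0018, 0.0065], 255],
    [[0, 0, 0], [0, 0, 0], 255],
    [[0, 0, 0], [0, 0, 0], 255]
  ]
}}

```text
clock: 30.2
position: [0.4391, -0.2375, 0.0598]
tool_rot: [0.655, 0.739, -0.117, -0.101]
ft_force: [-0.5, 0.4, 0.5]
opening: 0.0234
grasp_force: 59.2
```

Emit:
{"method": "play_rows", "body": {
  "rows": [
    [[0, 0, 0], [0, 0.0005, 0.002], 255],
    [[0, 0, 0], [0, 0, 0], 255],
    [[0, 0, 0], [0, 0, 0], 80],
    [[0, 0, 0], [0, 0, 0], 80],
    [[0, 0, 0], [0, 0, 0], 80],
    [[0, 0, 0], [0, 0, 0], 80],
    [[0, 0, 0], [0, 0, -0.02], 80],
    [[0, 0, 0], [0, 0, -0.04], 80],
    [[0, 0, 0], [0, 0, -0.04], 80],
    [[0, 0, 0], [0, 0, -0.02], 80],
    [[0, 0, 0], [0, 0, 0], 120],
    [[0, 0, 0], [0, 0, 0], 120]
  ]
}}

```text
clock: 31.2
position: [0.4763, -0.2328, 0.1723]
tool_rot: [0.655, 0.74, -0.117, -0.1]
ft_force: [-0.0, -0.7, -0.0]
opening: 0.045
grasp_force: 0.0
```

```bash
python3 - <<'E'
from h import *
im,im2=seen('top8')
a=cv2.resize(im[225:340,330:500],(510,345)); b=cv2.resize(im2[150:260,225:320],(285,330)); b=cv2.copyMakeBorder(b,0,15,0,0,cv2.BORDER_CONSTANT)
cv2.imwrite('pics/c8.png',np.hstack([a,b])[:,:,::-1])
g=cw(.446,.342,.18)
plan((ctrl.get_obs()['position'],rot(YC)),(g,rot(YC)),(cw(.446,.342,.023),rot(YC)))
E
```

```text
white 108 a,l [0.4467 0.3421] 0.4321
t 31.3 p [ 0.4743 -0.2319  0.1695] F [ 0.6  0.  -1. ] open 0.0449 gf 0.0
turn [-0.2636 -0.2154 -1.3674] shift(after turn) [0. 0. 0.] shift(before) [0. 0. 0.] world [ 0.4743 -0.2319  0.1695]
turn [0. 0. 0.] shift(after turn) [ 0.0433  0.5402 -0.0105] shift(before) [ 0.0433  0.5402 -0.0105] world [0.4688 0.31   0.18  ]
turn [0. 0. 0.] shift(after turn) [ 0.    -0.     0.157] shift(before) [ 0.    -0.     0.157] world [0.4688 0.31   0.023 ]
```

View pics/c8.png

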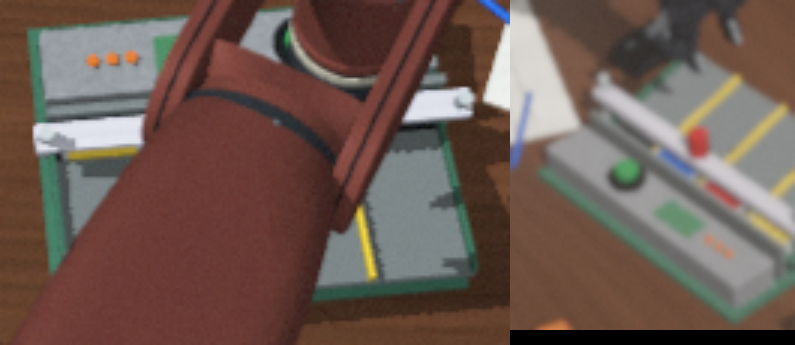

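Emit:
{"method": "play_rows", "body": {
  "rows": [
    [[-0.022, -0.018, -0.1139], [0, 0, 0], 120],
    [[-0.022, -0.018, -0.1139], [0, 0, 0], 120],
    [[-0.022, -0.018, -0.1139], [0, 0, 0], 120],
    [[-0.022, -0.018, -0.1139], [0, 0, 0], 120],
    [[-0.022, -0.018, -0.1139], [0, 0, 0], 120],
    [[-0.022, -0.018, -0.1139], [0, 0, 0], 120],
    [[-0.022, -0.018, -0.1139], [0, 0, 0], 120],
    [[-0.022, -0.018, -0.1139], [0, 0, 0], 120],
    [[-0.022, -0.018, -0.1139], [0, 0, 0], 120],
    [[-0.022, -0.018, -0.1139], [0, 0, 0], 120],
    [[-0.022, -0.018, -0.1139], [0, 0, 0], 120],
    [[-0.022, -0.018, -0.1139], [0, 0, 0], 120]
  ]
}}

```text
clock: 32.3
position: [0.4736, -0.2315, 0.1685]
tool_rot: [0.033, 0.999, 0.001, 0.0]
ft_force: [0.5, 0.2, 0.0]
opening: 0.0452
grasp_force: 0.0
```

Emit:
{"method": "play_rows", "body": {
  "rows": [
    [[0, 0, 0], [0.0031, 0.0386, -0.001], 120],
    [[0, 0, 0], [0.0031, 0.0386, -0.001], 120],
    [[0, 0, 0], [0.0031, 0.0386, -0.001], 120],
    [[0, 0, 0], [0.0031, 0.0386, -0.001], 120],
    [[0, 0, 0], [0.0031, 0.0386, -0.001], 120],
    [[0, 0, 0], [0.0031, 0.0386, -0.001], 120],
    [[0, 0, 0], [0.0031, 0.0386, -0.001], 120],
    [[0, 0, 0], [0.0031, 0.0386, -0.001], 120],
    [[0, 0, 0], [0.0031, 0.0386, -0.001], 120],
    [[0, 0, 0], [0.0031, 0.0386, -0.001], 120],
    [[0, 0, 0], [0.0031, 0.0386, 0], 120],
    [[0, 0, 0], [0.0031, 0.0386, 0], 120]
  ]
}}

```text
clock: 33.3
position: [0.4689, 0.2336, 0.1781]
tool_rot: [0.035, 0.999, -0.001, -0.0]
ft_force: [1.9, -0.7, 0.1]
opening: 0.0453
grasp_force: 0.0
```

Emit:
{"method": "play_rows", "body": {
  "rows": [
    [[0, 0, 0], [0.0031, 0.0386, 0], 120],
    [[0, 0, 0], [0.0031, 0.0384, 0], 120],
    [[0, 0, 0], [0, 0, 0.035], 120],
    [[0, 0, 0], [0, 0, 0.035], 120],
    [[0, 0, 0], [0, 0, 0], 120],
    [[0, 0, 0], [0, 0, 0], 120],
    [[0, 0, 0], [0, 0, 0], 120],
    [[0, 0, 0], [0, 0, 0], 120]
  ]
}}

```text
clock: 33.97
position: [0.4715, 0.3095, 0.1122]
tool_rot: [0.036, 0.999, 0.0, 0.003]
ft_force: [0.8, -0.0, 0.5]
opening: 0.0453
grasp_force: 0.0
```

```bash
python3 - <<'E'
from h import *
seen('top9')
plan((cw(.446,.3425,.023),rot(YC)))
E
```

```text
white 21 a,l [0.4641 0.1639] 0.4633
t 34.07 p [0.4717 0.3096 0.1124] F [0.3 0.2 0.7] open 0.0451 gf 0.0
turn [ 0.0007  0.006  -0.0015] shift(after turn) [0.0029 0.0006 0.0894] shift(before) [0.0034 0.0006 0.0894] world [0.4689 0.3105 0.023 ]
```

Emit:
{"method": "play_rows", "body": {
  "rows": [
    [[0, 0, 0], [0.0015, 0.0005, 0.03], 120],
    [[0, 0, 0], [0, 0, 0.03], 120],
    [[0, 0, 0], [0, 0, 0.02], 120],
    [[0, 0, 0], [0, 0, 0.0085], 120],
    [[0, 0, 0], [0, 0, 0], 120],
    [[0, 0, 0], [0, 0, 0], 255],
    [[0, 0, 0], [0, 0, 0], 255],
    [[0, 0, 0], [0, 0, 0], 255],
    [[0, 0, 0], [0, 0, 0], 255],
    [[0, 0, 0], [0, 0, 0], 255],
    [[0, 0, 0], [0, 0, 0], 255]
  ]
}}

```text
clock: 34.98
position: [0.4706, 0.3108, 0.0239]
tool_rot: [0.035, 0.999, 0.0, 0.003]
ft_force: [0.1, 0.2, 6.9]
opening: 0.0237
grasp_force: 59.4
```

Emit:
{"method": "play_rows", "body": {
  "rows": [
    [[0, 0, 0], [0.01, 0, 0], 255],
    [[0, 0, 0], [0.01, 0, 0], 255],
    [[0, 0, 0], [0.01, 0, 0], 255],
    [[0, 0, 0], [0.01, 0, 0], 255],
    [[0, 0, 0], [0.01, 0, 0], 255],
    [[0, 0, 0], [0, 0, 0], 255],
    [[0, 0, 0], [0, 0, -0.02], 255],
    [[0, 0, 0], [0, 0, -0.04], 255],
    [[0, 0, 0], [0, 0, -0.04], 255],
    [[0, 0, 0], [0, 0, -0.04], 255],
    [[0, 0, 0], [0, 0, -0.017], 255],
    [[0, 0, 0], [0, 0, 0], 255]
  ]
}}

```text
clock: 35.98
position: [0.4207, 0.3153, 0.1843]
tool_rot: [0.035, 0.999, 0.002, 0.005]
ft_force: [1.0, -0.0, 0.1]
opening: 0.0234
grasp_force: 59.2
```

Emit:
{"method": "play_rows", "body": {
  "rows": [
    [[0, 0, 0.115], [0, 0, 0], 255],
    [[0, 0, 0.115], [0, 0, 0], 255],
    [[0, 0, 0.115], [0, 0, 0], 255],
    [[0, 0, 0.115], [0, 0, 0], 255],
    [[0, 0, 0.115], [0, 0, 0], 255],
    [[0, 0, 0.115], [0, 0, 0], 255],
    [[0, 0, 0.115], [0, 0, 0], 255],
    [[0, 0, 0.115], [0, 0, 0], 255],
    [[0, 0, 0.115], [0, 0, 0], 255],
    [[0, 0, 0.115], [0, 0, 0], 255],
    [[0, 0, 0.115], [0, 0, 0], 255],
    [[0, 0, 0.114], [0, 0, 0], 255]
  ]
}}

```text
clock: 36.98
position: [0.4169, 0.3131, 0.1763]
tool_rot: [0.665, 0.747, -0.001, 0.001]
ft_force: [0.3, -0.4, -0.7]
opening: 0.024
grasp_force: 59.1
```

```bash
python3 - <<'E'
from h import *
p,Rt=place(0,lat=.018,up=.003)
plan((np.r_[p[:2],.18],rot(YT)))
E
```

```text
t 36.98 p [0.4169 0.3131 0.1763] F [ 0.3 -0.4 -0.7] open 0.024 gf 59.1
turn [-0.001   0.0029 -0.0065] shift(after turn) [-0.627  -0.0462 -0.0037] shift(before) [-0.6273 -0.0421 -0.0019] world [ 0.4475 -0.3149  0.18  ]
```

Emit:
{"method": "play_rows", "body": {
  "rows": [
    [[0, 0, -0.005], [-0.0392, -0.0029, 0], 255],
    [[0, 0, 0], [-0.0392, -0.0029, 0], 255],
    [[0, 0, 0], [-0.0392, -0.0029, 0], 255],
    [[0, 0, 0], [-0.0392, -0.0029, 0], 255],
    [[0, 0, 0], [-0.0392, -0.0029, 0], 255],
    [[0, 0, 0], [-0.0392, -0.0029, 0], 255],
    [[0, 0, 0], [-0.0392, -0.0029, 0], 255],
    [[0, 0, 0], [-0.0392, -0.0029, 0], 255],
    [[0, 0, 0], [-0.0392, -0.0029, 0], 255],
    [[0, 0, 0], [-0.0392, -0.0029, 0], 255],
    [[0, 0, 0], [-0.0392, -0.0029, 0], 255],
    [[0, 0, 0], [-0.0392, -0.0029, -0.003], 255]
  ]
}}

```text
clock: 37.98
position: [0.4411, -0.1582, 0.1798]
tool_rot: [0.661, 0.75, 0.0, -0.001]
ft_force: [0.9, 0.3, -0.9]
opening: 0.024
grasp_force: 59.1
```

Emit:
{"method": "play_rows", "body": {
  "rows": [
    [[0, 0, 0], [-0.0392, -0.0029, 0], 255],
    [[0, 0, 0], [-0.0392, -0.0029, 0], 255],
    [[0, 0, 0], [-0.0392, -0.0029, 0], 255],
    [[0, 0, 0], [-0.039, -0.0027, 0], 255],
    [[0.105, 0, 0], [0, 0, 0], 255],
    [[0.105, 0, 0], [0, 0, 0], 255],
    [[0.104, 0, 0], [0, 0, 0], 255],
    [[0, 0, 0], [0, 0, 0], 255],
    [[0, 0, 0], [0, 0, 0], 255],
    [[0, 0, 0], [0, 0, 0], 255]
  ]
}}

```text
clock: 38.82
position: [0.4509, -0.3132, 0.181]
tool_rot: [0.653, 0.742, -0.116, -0.103]
ft_force: [0.1, -0.1, -0.1]
opening: 0.0238
grasp_force: 59.3
```

```bash
python3 - <<'E'
from h import *
plan(place(0,lat=.018,up=.003))
E
```

```text
t 38.82 p [ 0.4509 -0.3132  0.181 ] F [ 0.1 -0.1 -0.1] open 0.0238 gf 59.3
turn [0.0029 0.0012 0.0047] shift(after turn) [-0.0013  0.0348  0.1189] shift(before) [-0.0013  0.0345  0.119 ] world [ 0.4475 -0.3149  0.0571]
```

Emit:
{"method": "play_rows", "body": {
  "rows": [
    [[0, 0, 0.005], [-0.001, 0.0078, 0.0265], 255],
    [[0, 0, 0], [0, 0.0078, 0.0265], 255],
    [[0, 0, 0], [0, 0.0078, 0.0265], 255],
    [[0, 0, 0], [0, 0.0058, 0.0197], 255],
    [[0, 0, 0], [0, 0.0039, 0.0132], 255],
    [[0, 0, 0], [0, 0.0018, 0.0065], 255],
    [[0, 0, 0], [0, 0, 0], 255],
    [[0, 0, 0], [0, 0, 0], 255]
  ]
}}

```text
clock: 39.48
position: [0.4488, -0.3163, 0.0596]
tool_rot: [0.655, 0.739, -0.117, -0.101]
ft_force: [-0.0, 0.5, -0.2]
opening: 0.0238
grasp_force: 59.3
```

Emit:
{"method": "play_rows", "body": {
  "rows": [
    [[0, 0, 0], [0, 0.0005, 0.002], 255],
    [[0, 0, 0], [0, 0, 0], 255],
    [[0, 0, 0], [0, 0, 0], 80],
    [[0, 0, 0], [0, 0, 0], 80],
    [[0, 0, 0], [0, 0, 0], 80],
    [[0, 0, 0], [0, 0, 0], 80],
    [[0, 0, 0], [0, 0, -0.02], 80],
    [[0, 0, 0], [0, 0, -0.04], 80],
    [[0, 0, 0], [0, 0, -0.04], 80],
    [[0, 0, 0], [0, 0, -0.02], 80],
    [[0, 0, 0], [0, 0, 0], 255],
    [[0, 0, 0], [0, 0, 0], 255]
  ]
}}

```text
clock: 40.48
position: [0.486, -0.3116, 0.1723]
tool_rot: [0.655, 0.74, -0.117, -0.1]
ft_force: [0.2, 0.6, -0.6]
opening: 0.0356
grasp_force: 0.0
```

```bash
python3 - <<'E'
from h import *
im,im2=seen('top10')
a=cv2.resize(im[225:340,330:500],(340,230)); b=cv2.resize(im2[165:255,230:365],(540,360)); a=cv2.copyMakeBorder(a,0,130,0,0,cv2.BORDER_CONSTANT)
cv2.imwrite('pics/c10.png',np.hstack([a[:,:250],b])[:,:,::-1])
k=tw(.032,.001,.15)
p=ctrl.get_obs()['position']
plan((p,rot(YT)),(k,rot(YT)),(np.r_[k[:2],.095],rot(YT)))
E
```

```text
white 20 a,l [0.464  0.1652] 0.4294
t 40.58 p [ 0.4839 -0.3106  0.1693] F [ 0.1 -0.7 -0.6] open 0.0203 gf 0.0
turn [-0.3133  0.0015 -0.0009] shift(after turn) [0. 0. 0.] shift(before) [0. 0. 0.] world [ 0.4839 -0.3106  0.1693]
turn [0. 0. 0.] shift(after turn) [0.1031 0.0541 0.0193] shift(before) [0.1031 0.0541 0.0193] world [ 0.525  -0.2016  0.15  ]
turn [0. 0. 0.] shift(after turn) [ 0.    -0.     0.055] shift(before) [ 0.    -0.     0.055] world [ 0.525  -0.2016  0.095 ]
```

View pics/c10.png

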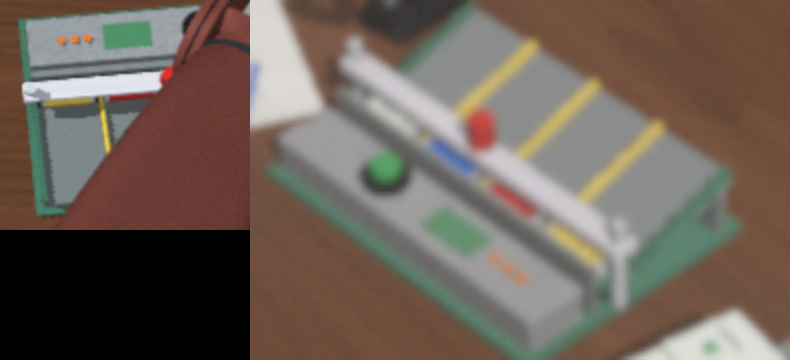

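Emit:
{"method": "play_rows", "body": {
  "rows": [
    [[-0.105, 0, 0], [0, 0, 0], 255],
    [[-0.105, 0, 0], [0, 0, 0], 255],
    [[-0.104, 0, 0], [0, 0, 0], 255],
    [[0, 0, 0], [0.0343, 0.018, 0], 255],
    [[0, 0, 0], [0.0344, 0.018, 0], 255],
    [[0, 0, 0], [0.0344, 0.018, 0], 255],
    [[0, 0, 0], [0, 0, 0.02], 255],
    [[0, 0, 0], [0, 0, 0.02], 255],
    [[0, 0, 0], [0, 0, 0], 255],
    [[0, 0, 0], [0, 0, 0], 255],
    [[0, 0, 0], [0, 0, 0], 255]
  ]
}}

```text
clock: 41.5
position: [0.5255, -0.2025, 0.1301]
tool_rot: [0.663, 0.748, -0.0, 0.001]
ft_force: [1.0, -0.1, 0.2]
opening: 0.0
grasp_force: 0.0
```

```bash
python3 - <<'E'
from h import *
k=tw(.032,.001,.113)
plan((k,rot(YT)),(np.r_[k[:2],.095],rot(YT)))
E
```

```text
t 41.5 p [ 0.5255 -0.2025  0.1301] F [ 1.  -0.1  0.2] open 0.0 gf 0.0
turn [ 0.0013  0.0023 -0.0014] shift(after turn) [ 0.0009 -0.0003  0.0171] shift(before) [ 0.001  -0.0004  0.0171] world [ 0.525  -0.2016  0.113 ]
turn [0. 0. 0.] shift(after turn) [ 0.    -0.     0.018] shift(before) [ 0.    -0.     0.018] world [ 0.525  -0.2016  0.095 ]
```

Emit:
{"method": "play_rows", "body": {
  "rows": [
    [[0, 0, 0], [0, 0, 0.01], 255],
    [[0, 0, 0], [0, 0, 0.005], 255],
    [[0, 0, 0], [0, 0, 0.005], 255],
    [[0, 0, 0], [0, 0, 0.003], 255],
    [[0, 0, 0], [0, 0, 0.003], 255],
    [[0, 0, 0], [0, 0, 0.003], 255],
    [[0, 0, 0], [0, 0, 0.002], 255],
    [[0, 0, 0], [0, 0, 0.002], 255],
    [[0, 0, 0], [0, 0, 0], 255],
    [[0, 0, 0], [0, 0, 0], 255]
  ]
}}

```text
clock: 42.33
position: [0.5264, -0.2023, 0.0973]
tool_rot: [0.663, 0.749, 0.0, 0.002]
ft_force: [0.1, -0.8, 0.2]
opening: 0.0002
grasp_force: 0.0
```

Emit:
{"method": "play_rows", "body": {
  "rows": [
    [[0, 0, 0], [0, 0, 0.002], 255],
    [[0, 0, 0], [0, 0, 0.001], 255],
    [[0, 0, 0], [0, 0, 0], 255],
    [[0, 0, 0], [0, 0, 0], 255]
  ]
}}

```text
clock: 42.67
position: [0.5265, -0.2024, 0.0945]
tool_rot: [0.663, 0.749, 0.0, 0.002]
ft_force: [0.7, 1.3, 1.0]
opening: 0.0004
grasp_force: 0.7
```

```bash
python3 - <<'E'
from h import *
plan()
im2,d=snap('scene','s11'); cv2.imwrite('pics/c11.png',cv2.resize(im2[145:255,230:365,::-1],(675,550)))
E
```

```text
t 42.67 p [ 0.5265 -0.2024  0.0945] F [0.7 1.3 1. ] open 0.0004 gf 0.7
```

View pics/c11.png

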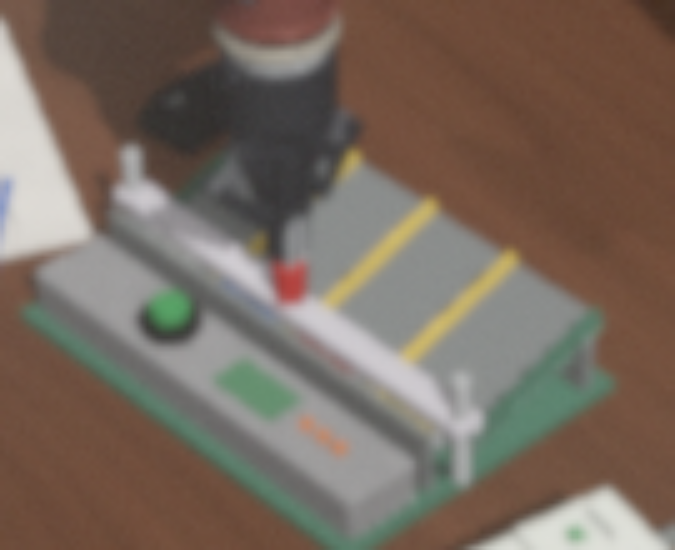

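Emit:
{"method": "play_rows", "body": {
  "rows": [
    [[0, 0, 0], [0, 0, 0.001], 255],
    [[0, 0, 0], [0, 0, 0.001], 255],
    [[0, 0, 0], [0, 0, 0.001], 255],
    [[0, 0, 0], [0, 0, 0], 255],
    [[0, 0, 0], [0, 0, 0], 255]
  ]
}}

```text
clock: 43.13
position: [0.5264, -0.2024, 0.0914]
tool_rot: [0.663, 0.749, 0.0, 0.002]
ft_force: [1.5, 1.2, 2.4]
opening: -0.0001
grasp_force: 1.0
```

Emit:
{"method": "play_rows", "body": {
  "rows": [
    [[0, 0, 0], [0, 0, 0.001], 255],
    [[0, 0, 0], [0, 0, 0.001], 255],
    [[0, 0, 0], [0, 0, 0], 255],
    [[0, 0, 0], [0, 0, 0], 255]
  ]
}}

```text
clock: 43.47
position: [0.5263, -0.2025, 0.0894]
tool_rot: [0.663, 0.749, -0.0, 0.002]
ft_force: [1.4, 0.9, 2.7]
opening: -0.0002
grasp_force: 1.1
```

Emit:
{"method": "play_rows", "body": {
  "rows": [
    [[0, 0, 0], [0, 0, 0.001], 255],
    [[0, 0, 0], [0, 0, 0.001], 255],
    [[0, 0, 0], [0, 0, 0], 255],
    [[0, 0, 0], [0, 0, 0], 255]
  ]
}}

```text
clock: 43.8
position: [0.5263, -0.2025, 0.0874]
tool_rot: [0.663, 0.749, -0.0, 0.002]
ft_force: [1.4, 0.6, 2.2]
opening: -0.0
grasp_force: 1.3
```

Emit:
{"method": "play_rows", "body": {
  "rows": [
    [[0, 0, 0], [0, 0, 0.001], 255],
    [[0, 0, 0], [0, 0, 0], 255],
    [[0, 0, 0], [0, 0, 0], 255]
  ]
}}

```text
clock: 44.05
position: [0.5263, -0.2025, 0.0874]
tool_rot: [0.663, 0.749, -0.0, 0.002]
ft_force: [-2.0, 2.6, 10.1]
opening: 0.0004
grasp_force: 4.7
```

Emit:
{"method": "play_rows", "body": {
  "rows": [
    [[0, 0, 0], [0, 0, -0.02], 255],
    [[0, 0, 0], [0, 0, -0.03], 255],
    [[0, 0, 0], [0, 0, 0], 255],
    [[0, 0, 0], [0, 0, 0], 255],
    [[0, 0, 0], [0, 0, 0], 255]
  ]
}}

```text
clock: 44.47
position: [0.5253, -0.2021, 0.1356]
tool_rot: [0.663, 0.749, -0.0, 0.001]
ft_force: [-0.7, 0.3, -1.2]
opening: -0.0002
grasp_force: 0.0
```

```bash
python3 - <<'E'
from h import *
P=np.load('pics/P.npy'); im=np.load('pics/top0.npz')['im']
h=cv2.cvtColor(im,cv2.COLOR_RGB2HSV); q=np.zeros((480,640),bool); q[228:250,418:444]=1; q&=(h[...,0]>45)&(h[...,0]<85)&(h[...,1]>120)
X=P[q]; print(len(X),X.mean(0),np.median(X,0),np.percentile(X[:,2],[25,75]), TR.T@(np.median(X,0)[:2]-TO))
b=np.median(X,0)
plan((np.r_[b[:2],.1],rot(YT)),(np.r_[b[:2],b[2]],rot(YT)))
E
```

```text
121 [ 0.59099757 -0.23982668  0.08784274] [ 0.59543114 -0.24322638  0.06561737] [0.06254788 0.06828057] [ 0.09680325 -0.04887034]
t 44.47 p [ 0.5253 -0.2021  0.1356] F [-0.7  0.3 -1.2] open -0.0002 gf 0.0
turn [ 0.0012  0.0026 -0.0008] shift(after turn) [-0.0493  0.0646  0.0356] shift(before) [-0.0492  0.0646  0.0358] world [ 0.5954 -0.2432  0.1   ]
turn [0. 0. 0.] shift(after turn) [ 0.     -0.      0.0344] shift(before) [ 0.     -0.      0.0344] world [ 0.5954 -0.2432  0.0656]
```

Emit:
{"method": "play_rows", "body": {
  "rows": [
    [[0, 0, 0], [-0.0246, 0.0325, 0], 255],
    [[0, 0, 0], [-0.0246, 0.0325, 0], 255],
    [[0, 0, 0], [0, 0, 0.025], 255],
    [[0, 0, 0], [0, 0, 0.025], 255],
    [[0, 0, 0], [0, 0, 0.01], 255],
    [[0, 0, 0], [0, 0, 0.004], 255],
    [[0, 0, 0], [0, 0, 0.003], 255],
    [[0, 0, 0], [0, 0, 0.002], 255],
    [[0, 0, 0], [0, 0, 0], 255],
    [[0, 0, 0], [0, 0, 0], 255]
  ]
}}

```text
clock: 45.3
position: [0.5974, -0.2438, 0.0693]
tool_rot: [0.663, 0.749, 0.0, 0.003]
ft_force: [0.1, -0.9, -0.1]
opening: 0.0002
grasp_force: 0.0
```

Emit:
{"method": "play_rows", "body": {
  "rows": [
    [[0, 0, 0], [0, 0, 0.003], 255],
    [[0, 0, 0], [0, 0, 0.002], 255],
    [[0, 0, 0], [0, 0, 0.002], 255],
    [[0, 0, 0], [0, 0, 0], 255],
    [[0, 0, 0], [0, 0, 0], 255]
  ]
}}

```text
clock: 45.72
position: [0.5976, -0.2439, 0.0617]
tool_rot: [0.663, 0.749, 0.0, 0.003]
ft_force: [2.3, -0.7, 4.3]
opening: -0.0001
grasp_force: 1.9
```

Emit:
{"method": "play_rows", "body": {
  "rows": [
    [[0, 0, 0], [0, 0, 0.001], 255],
    [[0, 0, 0], [0, 0, 0.001], 255],
    [[0, 0, 0], [0, 0, 0], 255],
    [[0, 0, 0], [0, 0, 0], 255]
  ]
}}

```text
clock: 46.05
position: [0.5977, -0.2439, 0.06]
tool_rot: [0.663, 0.749, 0.0, 0.003]
ft_force: [1.1, 0.0, 7.1]
opening: 0.0
grasp_force: 3.9
```

Emit:
{"method": "play_rows", "body": {
  "rows": [
    [[0, 0, 0], [0, 0, 0.001], 255],
    [[0, 0, 0], [0, 0, 0.001], 255],
    [[0, 0, 0], [0, 0, 0], 255],
    [[0, 0, 0], [0, 0, 0], 255],
    [[0, 0, 0], [0, 0, 0], 255]
  ]
}}

```text
clock: 46.47
position: [0.5978, -0.244, 0.0598]
tool_rot: [0.663, 0.749, 0.0, 0.003]
ft_force: [-4.2, 2.1, 18.5]
opening: 0.0002
grasp_force: 9.1
```

Bottomed out at 18 N, so the button is fully pressed. I'll retract and check before handing in.

Emit:
{"method": "play_rows", "body": {
  "rows": [
    [[0, 0, 0], [0, 0, -0.02], 255],
    [[0, 0, 0], [0, 0, -0.04], 255],
    [[0, 0, 0], [0, 0, -0.04], 255],
    [[0, 0, 0], [0, 0, -0.03], 255],
    [[0, 0, 0], [0.04, 0, 0], 255],
    [[0, 0, 0], [0.04, 0, 0], 255],
    [[0, 0, 0], [0.04, 0, 0], 255],
    [[0, 0, 0], [0.04, 0, 0], 255],
    [[0, 0, 0], [0.04, 0, 0], 255],
    [[0, 0, 0], [0.04, 0, 0], 255],
    [[0, 0, 0], [0, 0, 0], 255],
    [[0, 0, 0], [0, 0, 0], 255]
  ]
}}

```text
clock: 47.47
position: [0.566, -0.0026, 0.185]
tool_rot: [0.661, 0.75, -0.001, 0.001]
ft_force: [-0.3, -0.1, -0.5]
opening: 0.0003
grasp_force: 0.0
```

```bash
python3 - <<'E'
from h import *
plan()
im,d=snap('top','top12'); P=cloud('top',d)
im2,d=snap('scene','s12')
a=cv2.resize(im[215:340,330:500],(408,300)); b=cv2.resize(im2[165:255,230:345],(383,300))
cv2.imwrite('pics/c12.png',np.hstack([a,b])[:,:,::-1])
h=cv2.cvtColor(im,cv2.COLOR_RGB2HSV);q=((h[...,0]<8)|(h[...,0]>172))&(h[...,1]>150)&(h[...,2]>90);q[:245]=0;q[280:]=0;q[:,:395]=0;q[:,435:]=0
print(np.median(P[q][:,2]))
E
```

```text
t 47.47 p [ 0.566  -0.0026  0.185 ] F [-0.3 -0.1 -0.5] open 0.0003 gf 0.0
0.08700109437579728
```

View pics/c12.png

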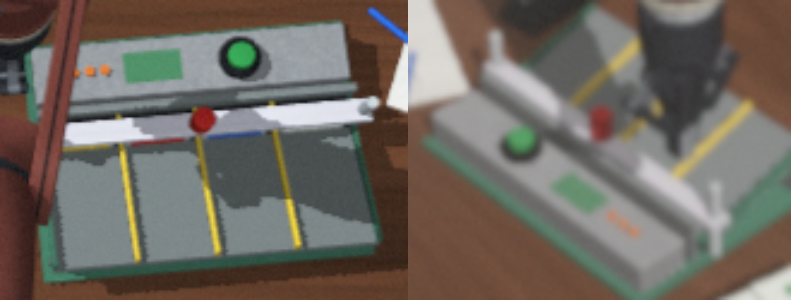

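```bash
python3 -c "
from cell import ctrl
print(ctrl.sign_off())"
```

```text
the job is handed in; nothing more can be done
None
```

All four cells are in the vee with the bar down on them, the start button was pressed to its stop, and the job is handed in at about 47 s; the hand-in call gave no verdict.

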